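# Punch the seals of data plates in a clamping nest

### The arm

A 6-joint arm with a two-finger parallel gripper is mounted at the origin on a cart in front of the work surface, level with it; the furniture and walls round the work are solid. World frame = base frame: x ahead of the robot, y to its left, z up, the work surface at z = 0. Lengths are in m, angles in degrees, forces in N, time in s.
With the tool pointing down it reaches from about 0.3 to 0.75 m from the base axis. Payload 8.5 kg.
Tool frame: the origin (TCP) lies at the very end of the fingers, on their centre line; the grasp point (between the pads) lies 19 mm behind it; z points along the fingers, y is the line along which they close (so a half turn about z gives the same grasp; the last joint's range is limited). The gripper opens to 85 mm and grips with 20 to 120 N. Pads are 22 mm wide; open, the fingers measure 114 mm over their backs; the gripper's body (76 mm by 85 mm) begins 54 mm behind the grasp point. The pads swing forward as they close: fully open they stand 13 mm farther back than shut.
Start: joints at [58.253, 21.807, 74.336, -0, 83.858, -12.336], TCP at [0.183, 0.519, 0.231] pointing down, gripper open.
Joint ranges: [-178.18, 178.18], [-50.72, 133.34], [12.68, 142.11], [-81.47, 261.47], [9.98, 163.14], [-165.26, 165.26]. Speed limits (degrees/s): [136.94, 136.94, 180, 180, 180, 180].

### API

Orientations are given as a 3x3 rotation matrix whose columns are the frame's x, y, z axes.
In Python, from rig import env, optics, spotter gives the robot as it stands.
- The arm moves only by the shell command python3 -m crank 'ROWS' [FORCE]. ROWS is JSON, one flat list of numbers, 5 for each row, row after row: the finger opening in cm, from 0 to 8.54, then the shift along the tool's x, y, z in cm, then the turn about the tool's z in rad. A call has exactly 8 rows; each row shifts and turns the commanded pose from where the row before left it, along the tool's axes as they then stand; what a row does not reach is not made up. A row lasts 1/12 s, in which the tool goes at most 41.7 mm and 7.16 degrees, less where a joint would pass 70% of its speed; a pose out of reach is approached as far as the arm can. A call is refused whole if a number of a shift passes 4.17 or a number of a turn 0.125, either way. A call with a gripper value outside its range is refused whole. The fingers move at their own pace and stop on an object; FORCE is the grip in N (left out, the last holds). Time passes only in rows, so rows that do not move let the fingers close, or fill a call up. It gives the time, the measured TCP pose, the force, the opening and the grip force at its end, in the units of the state.
- env.observe(): the state, without advancing time (a new reading comes with each control period).
- optics.get_image(name): name is "scene" or "top"; returns a dict with "color" (384x512x3 uint8, red, green, blue), "intrinsics" (3x3 intrinsics, pixels), "pose" (4x4, takes a point from camera to world coordinates). Camera axes: x right, y up, looking along -z (the intrinsics and any distortion apply to the point x, -y, -z); pixel columns grow to the right and rows downward; lengths in m; the calibration is good to about 2 mm. A picture is of the moment at which its call begins. There is no depth.
- env.close_job(): hands the job in; it is judged then, once.
Trained networks look in a picture, given as the dict that the camera call returned (one of the last four; its "shot" number tells which), for a name from the list of things; names that differ only in an ending like _2 or _b are one class to them, and where a whole thing is asked for, a point or a joint stands for the part that bears it (a point fixed in the world has none). Each returns a list of dicts, best first, with "score" (0 to 1); they miss things now and then, are a little off and sometimes report something else, mostly with a low value. They report only what shows in the picture. A call takes as long as a camera call. They do not tell look-alikes from the thing itself.
- spotter.look_for(picture, query): "at" ([column, row] as shares, 0 to 1, of the picture: columns of its width, rows of its height, amid what is visible of it).
The state is a dict: "time_s": time; "q": joint angles; "qvel": joint speeds; "joint_efforts": joint torques, N m; "position": TCP position; "tool_rot": TCP orientation; "ft_force": force on the tool from outside, world axes, zero at the start; "wrist_torque": the same for the moment, N m; "grip_width": finger opening in m; "gripper_force": force on a finger pad.
Only numpy, scipy, OpenCV 4.12 (cv2) and the standard library are available. Lean on these libraries where they do the work, as an engineer would, in place of code of your own. Each camera call takes 0.05 s, during which the arm holds its last target. There are 200 camera calls.

### The job

Lay every loose data plate flat into a pocket of its own in the marking nest, with all buttons still untouched, then turn the knob clockwise until it clicks over and the bar clamps the plates. With the hand punch, held upright and centred, press both brass buttons of each plate one after another, gently and squarely, fully home and lift off without sliding; press the buttons with nothing but the punch. Finally stand the punch back in its rest block and turn the knob back until it clicks open, with the plates left lying in their pockets and the other things on the bench left alone.

Things in the scene. Friction and masses are not known exactly. Their poses are not given: they have to be found in the camera images.
- nest: fixed marking nest: aluminium base 118 x 285 mm (long along its y), its top (deck) 12 mm above the bench, three pockets 75 mm apart along y. Origin on the bench under the middle pocket. Dark clamp bar along its +x edge, 8 to 16 mm above the deck: clear of the pockets when open, it slides 18 mm to -x and ends 2 mm above the last 6 mm of the plates. Grey knob pedestal, 44 mm high, at its +y end
- pocket0 (a point): +y (nearest the knob) pocket: its centre on the deck, 12 mm above the bench, axes as the nest. Takes a plate with its 60 mm length along x, with 2.5 mm play all round, between 5 mm high stops: end stops 20 mm wide at its x ends, small side stops at x = +-24 mm (6 mm wide, y 22.5 to 27.5 mm either side); the middle of each long side is free for the fingers
- pocket1 (a point): middle pocket: its centre on the deck, 12 mm above the bench, axes as the nest. Takes a plate with its 60 mm length along x, with 2.5 mm play all round, between 5 mm high stops: end stops 20 mm wide at its x ends, small side stops at x = +-24 mm (6 mm wide, y 22.5 to 27.5 mm either side); the middle of each long side is free for the fingers
- pocket2 (a point): -y (farthest from the knob) pocket: its centre on the deck, 12 mm above the bench, axes as the nest. Takes a plate with its 60 mm length along x, with 2.5 mm play all round, between 5 mm high stops: end stops 20 mm wide at its x ends, small side stops at x = +-24 mm (6 mm wide, y 22.5 to 27.5 mm either side); the middle of each long side is free for the fingers
- knob_grip (a point): on the axis of the black wing knob, 76 mm above the bench, middle of the wing, which is 46 mm long (along this point's x), 14 mm thick (y) and 28 mm high (62 to 90 mm above the bench); the point turns with the knob
- click_knob (a joint): knob angle, rad, growing clockwise seen from above: snaps to rest at 0 (bar open) or at 1.2 (bar clamping), both hard stops; it takes about 0.12 N m to start it, less toward the middle (0.6), beyond which it snaps on by itself. At 0 the wing lies along the nest's x
- rest_block: fixed wooden rest, 64 x 64 x 30 mm, with a 24 mm square upright hole right through its middle, for the punch. Origin at the centre of its underside, on the bench
- punch: loose steel hand punch, 160 g, 86 mm tall, standing upright in the rest block. Origin at the centre of its flat lower face, z up along it. From below: round shank 18 mm across, 0 to 28 mm; round collar 38 mm across, 28 to 34 mm, which rests on top of the block (origin then 2 mm above the bench); square grip 22 x 22 mm with sides along its x and y, 34 to 86 mm
- plate_a: loose aluminium data plate, 60 x 40 x 6 mm (x, y, z; same after a half turn), lying flat; two or three are present. Origin at the centre of its underside. Two brass seal buttons, 12 mm across, at x = 0, y = +11 and -11 mm, stand 6 mm above the plate (top 12 mm above the origin) until pressed down. May be picked up by its 40 mm width
- plate_b: loose aluminium data plate, 60 x 40 x 6 mm (x, y, z; same after a half turn), lying flat; two or three are present. Origin at the centre of its underside. Two brass seal buttons, 12 mm across, at x = 0, y = +11 and -11 mm, stand 6 mm above the plate (top 12 mm above the origin) until pressed down. May be picked up by its 40 mm width
- plate_c: loose aluminium data plate, 60 x 40 x 6 mm (x, y, z; same after a half turn), lying flat; two or three are present. Origin at the centre of its underside. Two brass seal buttons, 12 mm across, at x = 0, y = +11 and -11 mm, stand 6 mm above the plate (top 12 mm above the origin) until pressed down. May be picked up by its 40 mm width
- seal_a1 (a joint): how far the brass button at y = +11 mm of plate_a has been pressed down, m: 0 as new, 0.005 fully home (it then stands 1 mm above the plate). It starts to sink at about 6 N, stays where it is pushed to, and then stops hard
- seal_a2 (a joint): how far the brass button at y = -11 mm of plate_a has been pressed down, m: 0 as new, 0.005 fully home (it then stands 1 mm above the plate). It starts to sink at about 6 N, stays where it is pushed to, and then stops hard
- seal_b1 (a joint): how far the brass button at y = +11 mm of plate_b has been pressed down, m: 0 as new, 0.005 fully home (it then stands 1 mm above the plate). It starts to sink at about 6 N, stays where it is pushed to, and then stops hard
- seal_b2 (a joint): how far the brass button at y = -11 mm of plate_b has been pressed down, m: 0 as new, 0.005 fully home (it then stands 1 mm above the plate). It starts to sink at about 6 N, stays where it is pushed to, and then stops hard
- seal_c1 (a joint): how far the brass button at y = +11 mm of plate_c has been pressed down, m: 0 as new, 0.005 fully home (it then stands 1 mm above the plate). It starts to sink at about 6 N, stays where it is pushed to, and then stops hard
- seal_c2 (a joint): how far the brass button at y = -11 mm of plate_c has been pressed down, m: 0 as new, 0.005 fully home (it then stands 1 mm above the plate). It starts to sink at about 6 N, stays where it is pushed to, and then stops hard
- lamp_edge (a point): nearest edge of the big white head of the bench lamp, a fixed obstacle that hangs over the bench from about here to 0.35 m farther in +x and in -y, 0.2 to 0.65 m high: keep arm and wrist clear of it, also on the way from the start pose
- tape_roll: bystander: roll of tape, 60 mm across, 16 mm high, origin at the centre of its underside
- tip_tin: bystander: small round tin, 44 mm across, 21 mm high, origin at the centre of its underside
- flux_bottle: bystander: slim bottle, 34 mm across, 95 mm high, origin at the centre of its underside
Things that resemble listed ones, but are neither listed nor needed, are in the scene too. What is shaped like the plate_a but blue is not meant.

How it is judged:
By the outcome, as a careful person would: the job done as asked, in the order asked, and still so for the second after the job is handed in, with the robot touching nothing.
Of plate_a, plate_b, plate_c only 2 to 3 are there at a start; the rules pass over those that are not, and their reading is None.
At some moment in a run one of plate_a, plate_b, plate_c may be knocked a few centimetres aside while the robot is not near it.
It also fails if it takes over 210 s, if anything falls off the work surface, if the arm or the gripper's body presses on something with over 40 N, if the wrist force passes 120 N, or if a joint passes its speed limit or range.

## Working session

There is one attempt and no reset: what is moved stays moved. The work goes in short steps, Python scripts to look and compute and a shell command to move; the robot and the scene stay as the last step left them, time stands still between calls to the robot, and variables do not carry over. Pictures are saved under pics/ and viewed, at most 14 in all, crops included, and the job is handed in when it is done.

```bash
ls; mkdir -p pics
python3 - <<'E'
from rig import env,optics,spotter
import cv2,numpy as np
s=env.observe();print({k:np.round(v,3).tolist() for k,v in s.items()})
for n in("scene","top"):
    p=optics.get_image(n);cv2.imwrite(f"pics/{n}0.png",cv2.resize(p["color"][:,:,::-1],(800,600),interpolation=cv2.INTER_CUBIC))
    print(n,p["intrinsics"].tolist(),np.round(p["pose"],4).tolist(),[k for k in p])
    for q in("nest","knob_grip","rest_block","punch","plate_a","tape_roll","tip_tin","flux_bottle"):
        print(q,[(np.round(np.array(d["at"])*[512,384],1).tolist(),round(d["score"],2)) for d in spotter.look_for(p,q)][:5])
E
```

```text
pics
{'time_s': 0.0, 'q': [58.253, 21.841, 74.387, -0.001, 83.859, -12.335], 'qvel': [0.025, 0.055, 0.033, 0.022, 0.004, 0.039], 'joint_efforts': [0.002, -44.848, -23.128, -0.0, 0.005, 0.0], 'position': [0.183, 0.518, 0.231], 'tool_rot': [[-0.943, 0.332, -0.001], [0.332, 0.943, -0.001], [0.0, -0.001, -1.0]], 'ft_force': [0.11, 0.007, -0.173], 'wrist_torque': [0.075, -0.032, -0.006], 'gripper_force': 0.0, 'grip_width': 0.085}
scene [[355.2879024592593, 0.0, 258.7657797288514], [0.0, 355.2879024592593, 192.97281243386837], [0.0, 0.0, 1.0]] [[0.8425, 0.3197, -0.4336, 0.1914], [-0.5384, 0.5276, -0.6571, -0.3538], [0.0187, 0.787, 0.6166, 0.7392], [0.0, 0.0, 0.0, 1.0]] ['color', 'intrinsics', 'pose', 'shot']
nest [([269.2, 258.0], 0.58)]
knob_grip [([254.2, 213.4], 0.71)]
rest_block [([194.0, 218.3], 0.55)]
punch [([194.5, 208.4], 0.52)]
plate_a [([261.9, 335.1], 0.74), ([209.7, 262.5], 0.68), ([181.3, 200.7], 0.61), ([232.5, 301.0], 0.59), ([233.0, 201.7], 0.56)]
tape_roll [([323.5, 246.1], 0.71), ([249.0, 212.6], 0.3)]
tip_tin [([336.1, 269.2], 0.57)]
flux_bottle [([303.0, 214.6], 0.53), ([262.1, 336.9], 0.2)]
top [[414.45117342297385, 0.0, 261.19220344068617], [0.0, 414.45117342297385, 189.19182215753423], [0.0, 0.0, 1.0]] [[0.0236, 0.9982, -0.055, 0.5184], [-0.9997, 0.0237, 0.0005, 0.2204], [0.0018, 0.055, 0.9985, 1.358], [0.0, 0.0, 0.0, 1.0]] ['color', 'intrinsics', 'pose', 'shot']
nest [([273.7, 192.8], 0.93)]
knob_grip [([239.8, 182.9], 0.54)]
rest_block [([203.8, 224.6], 0.74)]
punch [([198.7, 225.3], 0.55), ([330.2, 237.5], 0.49)]
plate_a [([331.0, 239.3], 0.75), ([252.5, 237.8], 0.7), ([169.1, 223.4], 0.69), ([197.1, 182.9], 0.64), ([295.5, 238.8], 0.48)]
tape_roll [([288.4, 133.8], 0.53)]
tip_tin [([314.5, 156.6], 0.69)]
flux_bottle [([272.3, 196.7], 0.16)]
```

View pics/top0.png

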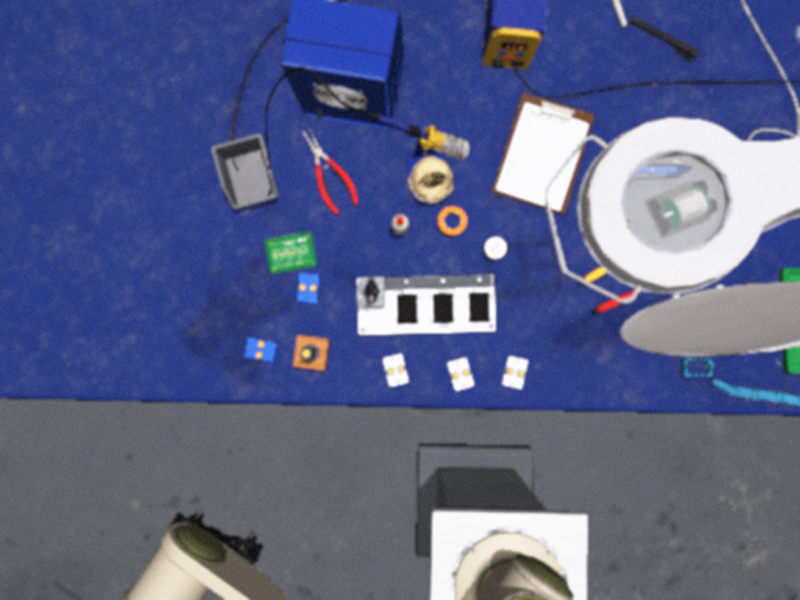

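View pics/scene0.png

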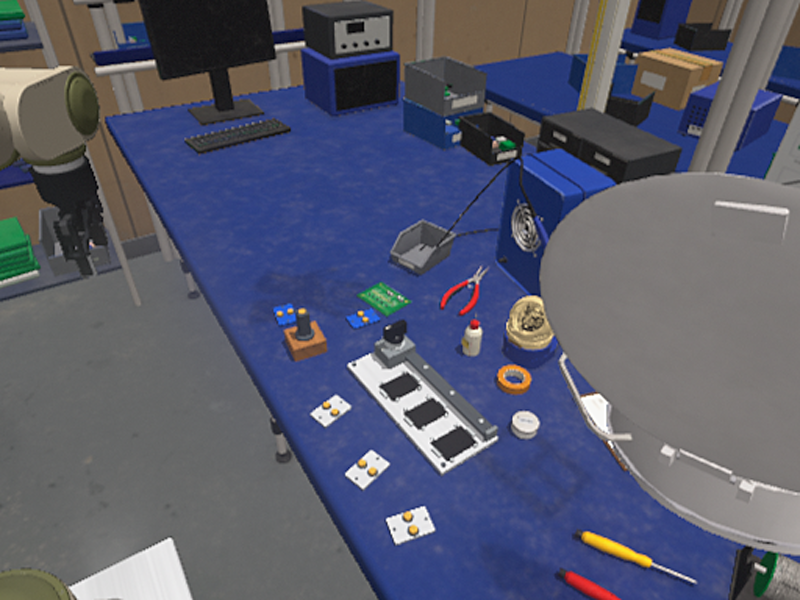

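The top view (800 px) shows three white plates at (396,370), (460,374) and (515,372), plus blue look-alikes at (308,288) and (260,349). The nest spans (358–495, 275–334) with the knob at (372,291). The punch stands in its block at (311,352), and the lamp is on the right from column 560. Next I measure positions by segmentation in both cameras.

```bash
cat > h.py <<'E'
from rig import env,optics,spotter
import cv2,numpy as np
def proj(p,X):
    K,T=np.array(p["intrinsics"]),np.array(p["pose"]); c=(np.atleast_2d(X)-T[:3,3])@T[:3,:3]
    c=c*[1,-1,-1]; u=c@K.T; return u[:,:2]/u[:,2:]
def back(p,uv,z):
    K,T=np.array(p["intrinsics"]),np.array(p["pose"]); uv=np.atleast_2d(uv)
    d=np.c_[uv,np.ones(len(uv))]@np.linalg.inv(K).T*[1,-1,-1]@T[:3,:3].T
    return T[:3,3]+d*((z-T[2,3])/d[:,2:])
def blobs(p,lo,hi,near,z,R,amin,amax):
    "colour blobs (HSV range) whose back-projection lies within R of near -> centre xy, area, rect"
    hsv=cv2.cvtColor(p["color"],cv2.COLOR_RGB2HSV); m=cv2.inRange(hsv,lo,hi)
    n,L,st,c=cv2.connectedComponentsWithStats(m)
    out=[]
    for i in range(1,n):
        if amin<=st[i,4]<=amax:
            w=back(p,c[i],z)[0]
            if np.hypot(*(w[:2]-near))<R: 
                pts=np.argwhere(L==i)[:,::-1].astype(float); wp=back(p,pts,z)[:,:2]
                ev,V=np.linalg.eigh(np.cov(wp.T)) if len(pts)>2 else (0,np.eye(2))
                out.append((np.round(w[:2],4).tolist(),int(st[i,4]),round(float(np.degrees(np.arctan2(V[1,-1],V[0,-1]))),1),np.round(c[i],1).tolist()))
    return out
def snap(): return {n:optics.get_image(n) for n in("top","scene")}
E
python3 - <<'E'
from h import *
P=snap()
for n,p in P.items():
    print(n,"spot",[back(p,np.array([[x,y]]),0.01)[0][:2].round(3).tolist() for x,y in ([(331,239),(295,239),(252.5,238),(204,224.6),(240,183)] if n=="top" else [])])
    c=[0.42,0.2]
    print("orange",*blobs(p,(10,100,110),(28,255,255),c,.012,.35,4,200),sep="\n ")
    print("black",*blobs(p,(0,0,0),(179,255,70),c,.012,.35,40,900),sep="\n ")
    print("white",*blobs(p,(0,0,150),(179,60,255),c,.006,.35,60,3000),sep="\n ")
    print("brown",*blobs(p,(5,100,60),(15,255,200),c,.03,.35,40,2000),sep="\n ")
E
```

```text
top spot [[0.437, -0.01], [0.434, 0.107], [0.434, 0.244], [0.473, 0.402], [0.611, 0.289]]
orange
 ([0.7529, 0.1318], 171, 144.6, [289.2, 141.0])
 ([0.6059, 0.442], 6, 91.1, [193.0, 183.5])
 ([0.6048, 0.4192], 5, -142.1, [200.0, 184.0])
 ([0.4849, 0.5228], 6, 136.5, [166.8, 220.2])
 ([0.4628, 0.5263], 6, -177.5, [165.5, 227.0])
 ([0.4423, 0.2313], 4, 86.9, [256.5, 235.5])
 ([0.435, 0.2547], 5, 109.6, [249.2, 237.6])
 ([0.4412, 0.0082], 4, 120.4, [325.5, 237.5])
 ([0.4305, 0.1195], 5, 109.1, [291.0, 240.0])
 ([0.4367, 0.097], 4, 91.5, [298.0, 238.2])
 ([0.4374, -0.0156], 6, 46.6, [332.8, 238.8])
black
 ([0.6051, 0.2989], 51, -178.1, [237.0, 184.8])
 ([0.5668, 0.2226], 181, -178.4, [260.1, 197.1])
 ([0.5696, 0.1479], 181, -176.3, [283.1, 196.8])
 ([0.5742, 0.0728], 176, -175.8, [306.3, 195.9])
 ([0.2882, 0.1288], 42, 90.4, [287.2, 284.5])
 ([0.2882, 0.0051], 44, 89.8, [325.7, 285.3])
white
 ([0.6997, 0.0391], 179, -149.6, [317.0, 158.0])
 ([0.5632, 0.1916], 2001, 91.8, [269.6, 198.5])
 ([0.4383, 0.2435], 253, -165.8, [252.7, 236.6])
 ([0.4334, 0.1082], 254, -161.9, [294.4, 239.1])
 ([0.
[... 934 characters left out ...]
, -177.9, [272.0, 264.1])
 ([0.3439, 0.252], 59, 84.3, [176.5, 272.4])
 ([0.572, 0.0709], 315, -177.4, [290.0, 283.2])
 ([0.3499, 0.0264], 313, 90.2, [219.5, 341.7])
 ([0.33, 0.1891], 48, 167.2, [181.1, 292.2])
white
 ([0.7623, 0.257], 101, 55.1, [303.4, 216.3])
 ([0.6203, 0.3125], 83, -174.7, [255.1, 222.2])
 ([0.5615, 0.1661], 1755, 96.7, [265.5, 261.6])
 ([0.4369, 0.2399], 236, -165.2, [211.4, 262.4])
 ([0.7039, 0.0437], 212, 51.3, [336.2, 270.2])
 ([0.4315, 0.1049], 310, -163.1, [234.6, 299.9])
 ([0.4383, -0.0077], 401, 167.3, [262.3, 335.5])
 ([0.0981, 0.1176], 1888, 153.8, [88.3, 369.4])
brown
 ([0.4622, 0.3906], 304, 87.9, [195.5, 219.8])
 ([0.7184, 0.0996], 70, 133.6, [327.6, 248.4])
```

Run:
```python
from h import *
P=snap();t,s=P["top"],P["scene"]
# nest frame
M=np.array([.5690,.1469]);a=np.radians(2.75);R=np.array([[np.cos(a),-np.sin(a)],[np.sin(a),np.cos(a)]])
# lamp: for several heights, top left edge pixels vs scene left edge
for z in(.2,.3,.4,.5,.6,.65):
    print(z,"top edge",back(t,[[371,125],[385,165],[352,100],[365,165]],z)[:,:2].round(3).tolist(),"scene",back(s,[[346,166],[358,222]],z)[:,:2].round(3).tolist())
# block + punch + knob: spotter, masks
for n,p in P.items():
    hsv=cv2.cvtColor(p["color"],cv2.COLOR_RGB2HSV)
    m=cv2.inRange(hsv,(3,90,40),(22,255,255));u,v=(199,225) if n=="top" else (195,219)
    k=np.zeros_like(m);k[v-16:v+16,u-20:u+20]=m[v-16:v+16,u-20:u+20]
    q=np.argwhere(k)[:,::-1];h=cv2.convexHull(q.astype(np.int32))
    r=cv2.minAreaRect(h);print(n,"block",len(q),r,back(p,r[0],.03 if n=="top" else .015)[0].round(4))
    if n=="top": print(back(p,cv2.boxPoints(r),.03)[:,:2].round(4).tolist())
for nm,X in(("nest0 P1",[0,0,.012]),):
    pass
import itertools
def W(x,y,z): return [*(M+R@[x,y]),z]
c=t["color"].copy();S=8
def crop(p,u,v,w,h,name,pts):
    im=cv2.resize(p["color"][v:v+h,u:u+w,::-1],None,fx=S,fy=S,interpolation=cv2.INTER_CUBIC)
    for q in proj(p,np.array(pts)): cv2.circle(im,tuple(int(x) for x in ((q-[u,v]+.5)*S)),3,(0,0,255),-1)
    return im
pts=[W(0,y,.012) for y in(75,0,-75)] if 0 else [W(0,y/1000,.012) for y in(75,0,-75)]
pts+=[W(dx,dy+k,.017) for k in(.075,0,-.075) for dx in(-.0325,.0325) for dy in(-.0225,.0225)]
cv2.imwrite("pics/c1.png",np.hstack([crop(t,180,170,50,75,"",pts),crop(t,226,170,50,75,"",pts)]))
cv2.imwrite("pics/c2.png",crop(s,180,190,98,75,"",pts))
```

```text
0.2 top edge [[0.771, -0.086], [0.659, -0.126], [0.841, -0.031], [0.657, -0.07]] scene [[0.84, 0.198], [0.704, 0.016]]
0.3 top edge [[0.749, -0.059], [0.646, -0.096], [0.813, -0.01], [0.645, -0.045]] scene [[0.72, 0.095], [0.609, -0.052]]
0.4 top edge [[0.727, -0.033], [0.634, -0.066], [0.786, 0.012], [0.633, -0.02]] scene [[0.6, -0.007], [0.514, -0.121]]
0.5 top edge [[0.706, -0.007], [0.622, -0.036], [0.758, 0.034], [0.621, 0.005]] scene [[0.479, -0.109], [0.419, -0.19]]
0.6 top edge [[0.684, 0.02], [0.61, -0.007], [0.73, 0.056], [0.609, 0.03]] scene [[0.359, -0.211], [0.324, -0.258]]
0.65 top edge [[0.673, 0.033], [0.604, 0.008], [0.716, 0.066], [0.603, 0.043]] scene [[0.299, -0.263], [0.276, -0.293]]
top block 338 ((198.75384521484375, 225.46925354003906), (20.217660903930664, 20.341697692871094), 7.125016689300537) [0.4709 0.4163 0.03  ]
[[0.442, 0.4514], [0.5064, 0.4454], [0.4999, 0.3811], [0.4355, 0.3872]]
scene block 353 ((195.10000610351562, 217.30001831054688), (20.87103271484375, 23.400854110717773), 71.56504821777344) [0.4716 0.4172 0.015 ]
```

View pics/c1.png

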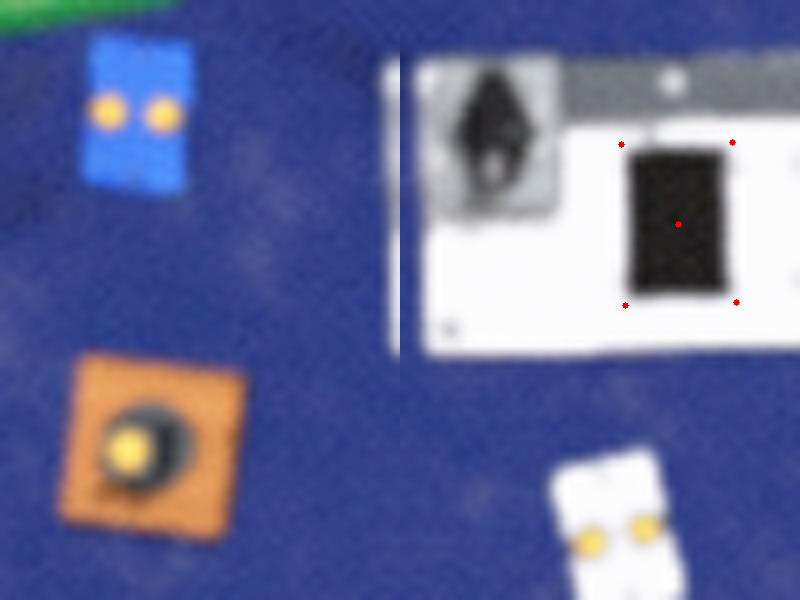

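View pics/c2.png

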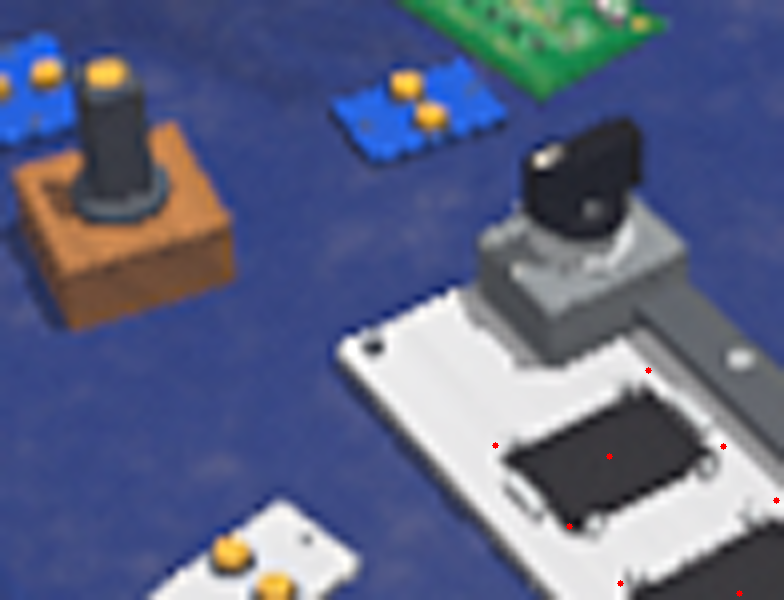

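Both crops confirm the frames: the pocket centres fit to about 1 mm, the punch stands at the block's middle, and the knob sits on its pedestal with the wing along nest x. Next I compute the remaining positions and start moving.

```bash
cat > d.py <<'E'
import sys
from h import *
# usage: d.py x y z heading(deg, of tool y mod 180) -> tool deltas
def delta(x,y,z,phi):
    s=env.observe();R=np.array(s["tool_rot"]);p=np.array(s["position"])
    cur=np.degrees(np.arctan2(R[1,1],R[0,1])); turn=(cur-phi+90)%180-90
    f=np.radians(phi if abs((cur-phi+180)%360-180)<=90 else phi+180)
    d=np.array([x,y,z])-p
    print("after turn: dx %.2f dy %.2f dz %.2f cm turn %.3f rad"%(100*(-d[0]*np.sin(f)+d[1]*np.cos(f)),100*(d[0]*np.cos(f)+d[1]*np.sin(f)),-100*d[2],np.radians(turn)), "q",np.round(s["q"],0).tolist(),"t",s["time_s"],"F",np.round(s["ft_force"],1).tolist())
if __name__=="__main__": delta(*map(float,sys.argv[1:5]))
E
cat > plates.py <<'E'
from h import *
P=snap()
for y0,x0 in[(.24,.437),(.107,.433),(-.006,.438)]: pass
for n,p in P.items():
    print(n,*blobs(p,(0,0,150),(179,60,255),np.array([.46,.12]),.006,.26,150,900),sep="\n ")
E
python3 - <<'E'
from h import *
P=snap();t,s=P["top"],P["scene"]
print("punch",back(t,[[195.6,226]],.088).round(4),back(s,[[192.6,198.6]],.088).round(4))
print("ped",back(t,[[237.2,186.8]],.044).round(4),"knobtop",back(t,[[237.1,185.5]],.09).round(4))
M=np.array([.5690,.1469]);a=np.radians(2.75);R=np.array([[np.cos(a),-np.sin(a)],[np.sin(a),np.cos(a)]])
print(((back(t,[[237.2,186.8]],.044)[0,:2]-M)@R).round(4))
# scene: pedestal top corners in crop c2 (px)/8
c=np.array([[480,240],[548,312],[688,245],[610,188]])/8+[180,190]-.5
print(back(s,c,.044).round(4).tolist(),back(s,c,.044).mean(0).round(4), back(s,[[252.3,212.1]],.076).round(4))
E
python3 d.py .4376 .2415 .15 105
```

```text
punch [[0.4711 0.4173 0.088 ]] [[0.4711 0.4172 0.088 ]]
ped [[0.5966 0.2961 0.044 ]] knobtop [[0.5979 0.2938 0.09  ]]
[0.0347 0.1477]
[[0.5656, 0.311, 0.044], [0.5672, 0.2662, 0.044], [0.6284, 0.2696, 0.044], [0.6209, 0.3106, 0.044]] [0.5955 0.2894 0.044 ] [[0.5948 0.2884 0.076 ]]
after turn: dx -17.44 dy -33.37 dz 8.13 cm turn -0.601 rad q [58.0, 22.0, 74.0, 0.0, 84.0, -12.0] t 1.2 F [-0.2, -0.1, 0.6]
```

```bash
python3 -m crank '[5.6,0,0,0,-0.12,5.6,0,0,0,-0.12,5.6,0,0,0,-0.12,5.6,0,0,0,-0.12,5.6,0,0,0,-0.12,5.6,0,0,0,0,5.6,0,0,0,0,5.6,0,0,0,0]' 30; python3 d.py .4376 .2415 .15 105
```

```text
time_s: 1.87
position: [0.1828, 0.5187, 0.2313]
tool_rot: [[-0.967, -0.255, 0.0], [-0.255, 0.967, 0.0], [-0.0, 0.0, -1.0]]
ft_force: [0.4, -0.4, -0.5]
grip_width: 0.0561
gripper_force: 0.0
after turn: dx -17.44 dy -33.37 dz 8.13 cm turn -0.004 rad q [58.0, 22.0, 74.0, -0.0, 84.0, -47.0] t 1.8667 F [0.4, -0.4, -0.5]
```

```bash
python3 -m crank '[5.6,-1.5,-2.8,0.4,0,5.6,-1.5,-2.8,0.4,0,5.6,-1.5,-2.8,0.4,0,5.6,-1.5,-2.8,0.4,0,5.6,-1.5,-2.8,0.6,0,5.6,-1.5,-2.8,0.8,0,5.6,-1.5,-2.8,0.8,0,5.6,-1.5,-2.8,0.8,0]' ; python3 -m crank '[5.6,-1.44,-2.8,0.8,0,5.6,-1.5,-2.8,0.8,0,5.6,-1.5,-2.8,0.8,0,5.6,-1,-2.6,0.8,0,5.6,0,0,0,0,5.6,0,0,0,0,5.6,0,0,0,0,5.6,0,0,0,0]';python3 d.py .4376 .2415 .04 105; python3 plates.py
```

```text
time_s: 2.53
position: [0.3574, 0.3321, 0.1852]
tool_rot: [[-0.967, -0.256, 0.0], [-0.256, 0.967, 0.0], [-0.0, 0.0, -1.0]]
ft_force: [0.7, 0.6, -0.9]
grip_width: 0.056
gripper_force: 0.0
time_s: 3.2
position: [0.4371, 0.2418, 0.1537]
tool_rot: [[-0.966, -0.258, 0.0], [-0.258, 0.966, 0.0], [-0.001, 0.0, -1.0]]
ft_force: [-0.7, 0.3, -0.0]
grip_width: 0.0561
gripper_force: 0.0
after turn: dx -0.04 dy -0.04 dz 11.37 cm turn -0.000 rad q [15.0, 21.0, 90.0, 0.0, 69.0, -90.0] t 3.2 F [-0.7, 0.3, -0.0]
top
 ([0.6995, 0.0392], 180, -177.4, [317.0, 158.1])
 ([0.4333, 0.1079], 253, -161.8, [294.5, 239.1])
 ([0.4394, -0.0051], 250, 166.7, [329.3, 238.0])
scene
 ([0.4405, 0.2406], 203, -160.6, [212.5, 261.7])
 ([0.7044, 0.0445], 203, 53.6, [336.2, 270.0])
 ([0.4315, 0.1052], 306, -163.2, [234.5, 299.9])
 ([0.4382, -0.0077], 398, 167.7, [262.3, 335.5])
```

```bash
python3 -m crank '[5.6,-0.04,-0.04,3,0,5.6,0,0,3,0,5.6,0,0,3,0,5.6,0,0,3,0,5.6,0,0,1.5,0,5.6,0,0,0.8,0,5.6,0,0,0.4,0,5.6,0,0,0,0]' ; python3 -m crank '[5.6,0,0,0.3,0,5.6,0,0,0.1,0,5.6,0,0,0,0,3.5,0,0,0,0,3.5,0,0,0,0,3.5,0,0,0,0,3.5,0,0,0,0,3.5,0,0,0,0]' 30
```

```text
time_s: 3.97
position: [0.438, 0.2412, 0.0064]
tool_rot: [[-0.966, -0.259, 0.0], [-0.259, 0.966, 0.0], [-0.0, 0.0, -1.0]]
ft_force: [-1.0, -0.6, -0.1]
grip_width: 0.0557
gripper_force: 0.0
time_s: 4.63
position: [0.4383, 0.2409, 0.0031]
tool_rot: [[-0.966, -0.258, 0.001], [-0.258, 0.966, 0.0], [-0.001, -0.0, -1.0]]
ft_force: [-1.0, 0.1, 6.5]
grip_width: 0.038
gripper_force: 29.4
```

```bash
python3 -m crank '[3.5,0,0,-0.2,0,3.5,0,0,-0.5,0,3.5,0,0,-1,0,3.5,0,0,-2,0,3.5,0,0,-2,0,3.5,0,0,0,0,3.5,0,0,0,0,3.5,0,0,0,0]'; python3 d.py .5659 .2218 .06 92.75
python3 - <<'E'
from h import *
p=optics.get_image("scene");cv2.imwrite("pics/g1.png",cv2.resize(p["color"][200:320,150:310,::-1],(800,600),interpolation=cv2.INTER_CUBIC))
E
```

```text
time_s: 5.3
position: [0.4376, 0.2407, 0.0588]
tool_rot: [[-0.966, -0.258, -0.001], [-0.258, 0.966, -0.0], [0.001, -0.0, -1.0]]
ft_force: [0.2, -0.6, -1.8]
grip_width: 0.0378
gripper_force: 30.4
after turn: dx -12.72 dy -2.50 dz -0.12 cm turn 0.213 rad q [15.0, 29.0, 96.0, 0.0, 55.0, -90.0] t 5.3 F [0.2, -0.6, -1.8]
```

View pics/g1.png

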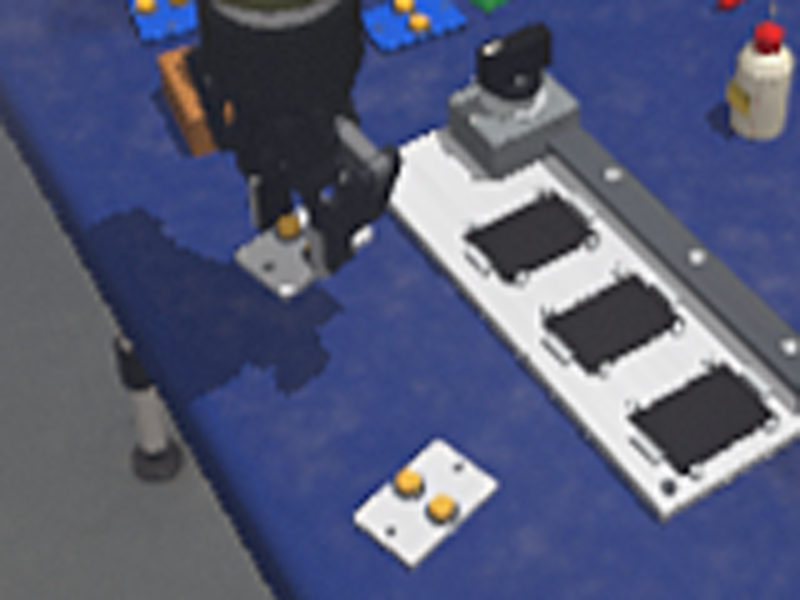

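The plate is gripped level, with its buttons between the fingers. Carrying it over pocket 0.

```bash
python3 -m crank '[3.5,0,0,0,0.107,3.5,0,0,0,0.106,3.5,-2,-0.4,0,0,3.5,-2.5,-0.5,0,0,3.5,-2.5,-0.5,0,0,3.5,-2.5,-0.5,0,0,3.5,-2,-0.4,0,0,3.5,-1.2,-0.2,0,0]';python3 -m crank '[3.5,0,0,1,0,3.5,0,0,1,0,3.5,0,0,0.8,0,3.5,0,0,0,0,3.5,0,0,0,0,3.5,0,0,0,0,3.5,0,0,0,0,3.5,0,0,0,0]'; python3 d.py .5659 .2218 .016 92.75
python3 - <<'E'
from h import *
p=optics.get_image("scene");cv2.imwrite("pics/g2.png",cv2.resize(p["color"][200:320,190:350,::-1],(800,600),interpolation=cv2.INTER_CUBIC))
E
```

```text
time_s: 6.02
position: [0.5677, 0.2212, 0.0579]
tool_rot: [[-0.999, -0.047, -0.001], [-0.047, 0.999, -0.0], [0.001, -0.0, -1.0]]
ft_force: [-0.8, 0.0, -0.8]
grip_width: 0.0376
gripper_force: 30.4
time_s: 6.68
position: [0.5661, 0.2221, 0.0318]
tool_rot: [[-0.999, -0.048, 0.001], [-0.048, 0.999, 0.0], [-0.001, 0.0, -1.0]]
ft_force: [0.5, -1.2, 0.0]
grip_width: 0.0376
gripper_force: 30.4
after turn: dx 0.03 dy -0.03 dz 1.58 cm turn 0.000 rad q [10.0, 39.0, 80.0, 0.0, 61.0, -82.0] t 6.6833 F [0.5, -1.2, 0.0]
```

View pics/g2.png

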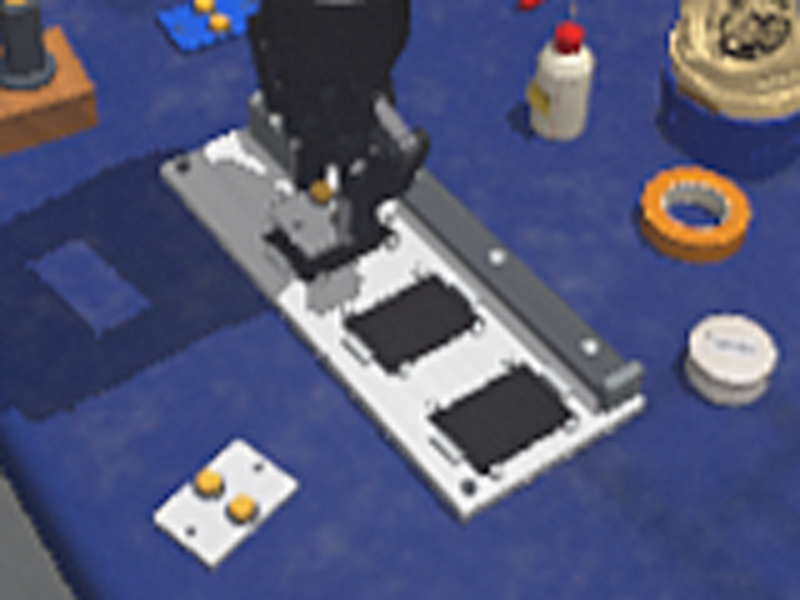

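The plate hangs centred over pocket 0, so I lower it slowly.

```bash
python3 -m crank '[3.5,0.03,-0.03,0.4,0,3.5,0,0,0.4,0,3.5,0,0,0.3,0,3.5,0,0,0.2,0,3.5,0,0,0.1,0,3.5,0,0,0.1,0,3.5,0,0,0.0,0,3.5,0,0,0,0]'; python3 d.py .5659 .2218 .016 92.75
```

```text
time_s: 7.4
position: [0.5658, 0.2216, 0.0164]
tool_rot: [[-0.999, -0.048, 0.0], [-0.048, 0.999, 0.0], [-0.0, -0.0, -1.0]]
ft_force: [1.0, 1.0, -0.6]
grip_width: 0.0377
gripper_force: 30.4
after turn: dx -0.01 dy 0.02 dz 0.04 cm turn 0.000 rad q [10.0, 40.0, 80.0, -0.0, 59.0, -83.0] t 7.4 F [1.0, 1.0, -0.6]
```

Now lower another 1.5 mm, release, and lift.

```bash
python3 -m crank '[3.5,0,0,0.1,0,3.5,0,0,0.05,0,3.5,0,0,0,0,5.2,0,0,0,0,5.2,0,0,0,0,5.2,0,0,0,0,5.2,0,0,0,0,5.2,0,0,0,0]'; python3 -m crank '[5.2,0,0,-0.5,0,5.2,0,0,-1,0,5.2,0,0,-2,0,5.2,0,0,-3,0,5.2,3,0,-3,0,5.2,4,0,-2,0,5.2,4,0,0,0,5.2,3,0,0,0]'; python3 plates.py
python3 - <<'E'
from h import *
p=optics.get_image("scene");cv2.imwrite("pics/g3.png",cv2.resize(p["color"][200:320,190:350,::-1],(800,600),interpolation=cv2.INTER_CUBIC))
E
```

```text
time_s: 8.07
position: [0.5658, 0.2216, 0.0148]
tool_rot: [[-0.999, -0.048, -0.0], [-0.048, 0.999, -0.0], [0.0, -0.0, -1.0]]
ft_force: [-0.1, 0.8, 1.1]
grip_width: 0.0521
gripper_force: 0.0
time_s: 8.73
position: [0.4269, 0.215, 0.1298]
tool_rot: [[-0.999, -0.048, 0.002], [-0.048, 0.999, 0.001], [-0.003, 0.001, -1.0]]
ft_force: [0.4, 0.2, -0.6]
grip_width: 0.0522
gripper_force: 0.0
top
 ([0.6997, 0.0391], 179, -149.6, [317.0, 158.0])
 ([0.4396, -0.0049], 249, 166.4, [329.2, 238.0])
scene
 ([0.7053, 0.046], 190, 49.6, [336.0, 269.4])
 ([0.4315, 0.1052], 306, -163.2, [234.5, 299.9])
 ([0.4382, -0.0077], 397, 167.8, [262.3, 335.5])
```

View pics/g3.png

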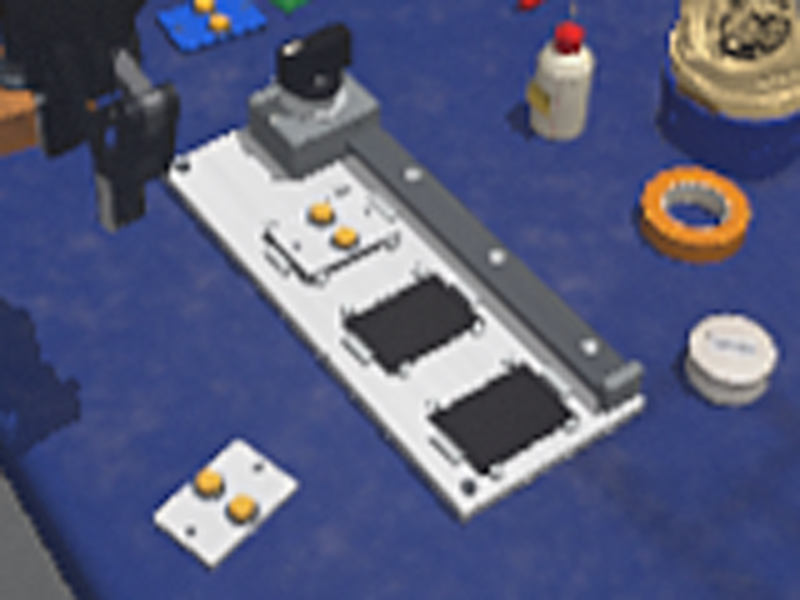

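```bash
python3 d.py .4325 .1066 .06 107.5
```

```text
after turn: dx 2.82 dy -10.50 dz 6.93 cm turn -0.256 rad q [13.0, 21.0, 95.0, 0.0, 64.0, -80.0] t 8.8833 F [0.9, 0.2, 0.3]
```

Plate one lies flat in pocket 0 with both buttons up, and plate B is unmoved. Picking B next.

```bash
python3 -m crank '[5.6,0,0,0,-0.086,5.6,0,0,0,-0.085,5.6,0,0,0,-0.085,5.6,0.7,-2.6,0.8,0,5.6,0.7,-2.7,0.8,0,5.6,0.7,-2.6,1.6,0,5.6,0.7,-2.6,1.7,0,5.6,0,0,2,0]';python3 -m crank '[5.6,0,0,2,0,5.6,0,0,1.7,0,5.6,0,0,0.9,0,5.6,0,0,0.5,0,5.6,0,0,0.3,0,5.6,0,0,0,0,5.6,0,0,0,0,5.6,0,0,0,0]'; python3 d.py .4325 .1066 .0035 107.5
```

```text
time_s: 9.55
position: [0.4362, 0.103, 0.0592]
tool_rot: [[-0.955, -0.296, 0.004], [-0.296, 0.955, -0.001], [-0.003, -0.002, -1.0]]
ft_force: [0.5, -0.1, -0.5]
grip_width: 0.056
gripper_force: 0.0
time_s: 10.22
position: [0.4345, 0.1065, 0.0055]
tool_rot: [[-0.954, -0.3, 0.001], [-0.3, 0.954, -0.0], [-0.001, -0.0, -1.0]]
ft_force: [-0.1, 0.5, -0.0]
grip_width: 0.0562
gripper_force: 0.0
after turn: dx 0.18 dy 0.07 dz 0.20 cm turn -0.001 rad q [-1.0, 31.0, 107.0, -0.0, 42.0, -109.0] t 10.2167 F [-0.1, 0.5, -0.0]
```

```bash
python3 -m crank '[5.6,0.18,0.05,0.2,0,5.6,0,0,0,0,5.6,0,0,0,0,3.5,0,0,0,0,3.5,0,0,0,0,3.5,0,0,0,0,3.5,0,0,0,0,3.5,0,0,0,0]' 30; python3 -m crank '[3.5,0,0,-0.2,0,3.5,0,0,-0.5,0,3.5,0,0,-1,0,3.5,0,0,-2,0,3.5,0,0,-2,0,3.5,0,0,0,0.086,3.5,0,0,0,0.086,3.5,0,0,0,0.086]'; python3 d.py .5690 .1469 .032 92.75
```

```text
time_s: 10.88
position: [0.4322, 0.1064, 0.0033]
tool_rot: [[-0.954, -0.3, 0.0], [-0.3, 0.954, -0.0], [-0.0, -0.0, -1.0]]
ft_force: [-1.5, 0.3, 5.0]
grip_width: 0.0382
gripper_force: 29.4
time_s: 11.55
position: [0.4321, 0.1064, 0.0606]
tool_rot: [[-0.999, -0.042, 0.001], [-0.042, 0.999, -0.0], [-0.001, -0.0, -1.0]]
ft_force: [-0.3, -0.0, -1.4]
grip_width: 0.0374
gripper_force: 30.4
after turn: dx -13.86 dy 3.38 dz 2.86 cm turn -0.006 rad q [-1.0, 24.0, 105.0, 0.0, 51.0, -94.0] t 11.55 F [-0.3, -0.0, -1.4]
```

```bash
python3 -m crank '[3.5,-1.5,0.4,0,0,3.5,-2.4,0.6,0,0,3.5,-2.6,0.6,0,0,3.5,-2.6,0.6,0,0,3.5,-2.6,0.6,0,0,3.5,-2.16,0.58,0,0,3.5,0,0,0,0,3.5,0,0,1,0]';python3 -m crank '[3.5,0,0,1,0,3.5,0,0,0.8,0,3.5,0,0,0.2,0,3.5,0,0,0,0,3.5,0,0,0,0,3.5,0,0,0,0,3.5,0,0,0,0,3.5,0,0,0,0]'; python3 d.py .5690 .1469 .016 92.75
```

```text
time_s: 12.22
position: [0.5701, 0.1468, 0.0509]
tool_rot: [[-0.999, -0.047, 0.003], [-0.047, 0.999, 0.0], [-0.003, -0.0, -1.0]]
ft_force: [0.2, -0.2, -0.1]
grip_width: 0.0374
gripper_force: 30.4
time_s: 12.88
position: [0.5691, 0.1466, 0.0303]
tool_rot: [[-0.999, -0.046, 0.001], [-0.046, 0.999, 0.0], [-0.001, -0.0, -1.0]]
ft_force: [-0.5, 0.1, -0.8]
grip_width: 0.0373
gripper_force: 30.4
after turn: dx 0.01 dy 0.03 dz 1.43 cm turn -0.002 rad q [3.0, 38.0, 83.0, -0.0, 59.0, -90.0] t 12.8833 F [-0.5, 0.1, -0.8]
```

```bash
python3 -m crank '[3.5,0.01,0.03,0.4,0,3.5,0,0,0.4,0,3.5,0,0,0.3,0,3.5,0,0,0.2,0,3.5,0,0,0.1,0,3.5,0,0,0.15,0,3.5,0,0,0,0,3.5,0,0,0,0]'; python3 -m crank '[3.5,0,0,0,0,5.2,0,0,0,0,5.2,0,0,0,0,5.2,0,0,0,0,5.2,0,0,0,0,5.2,0,0,-0.5,0,5.2,0,0,-1,0,5.2,0,0,-2,0]'; python3 -m crank '[5.2,0,0,-2,0,5.2,0,0,-2,0,5.2,4,0,-2,0,5.2,4,0,0,0,5.2,4,0,0,0,5.2,2,0,0,0,5.2,0,0,0,0,5.2,0,0,0,0]'; python3 plates.py; python3 d.py .4390 -.0063 .06 77
```

```text
time_s: 13.55
position: [0.5687, 0.1469, 0.0153]
tool_rot: [[-0.999, -0.046, 0.0], [-0.046, 0.999, -0.0], [-0.0, -0.0, -1.0]]
ft_force: [-4.1, -0.3, 8.1]
grip_width: 0.038
gripper_force: 32.5
time_s: 14.22
position: [0.5679, 0.1468, 0.0488]
tool_rot: [[-0.999, -0.046, -0.004], [-0.046, 0.999, -0.0], [0.004, -0.0, -1.0]]
ft_force: [-0.3, -0.7, 0.2]
grip_width: 0.0524
gripper_force: 0.0
time_s: 14.88
position: [0.4316, 0.1406, 0.1092]
tool_rot: [[-0.999, -0.046, 0.002], [-0.046, 0.999, 0.0], [-0.002, 0.0, -1.0]]
ft_force: [0.3, 0.1, -0.0]
grip_width: 0.0519
gripper_force: 0.0
top
 ([0.6995, 0.0392], 180, -177.4, [317.0, 158.1])
scene
 ([0.7054, 0.0461], 189, 52.2, [336.0, 269.4])
 ([0.4381, -0.0077], 396, 167.4, [262.3, 335.5])
after turn: dx -3.89 dy -14.17 dz 4.87 cm turn 0.273 rad q [3.0, 21.0, 100.0, -0.0, 59.0, -90.0] t 14.9833 F [0.0, 0.7, 0.5]
```

```bash
python3 -m crank '[5.6,0,0,0,0.091,5.6,0,0,0,0.091,5.6,0,0,0,0.091,5.6,-0.8,-2.8,0,0,5.6,-0.8,-2.8,0.8,0,5.6,-0.8,-2.8,1.3,0,5.6,-0.8,-2.8,1.4,0,5.6,-0.7,-2.97,1.4,0]'; python3 -m crank '[5.6,0,0,2,0,5.6,0,0,1.8,0,5.6,0,0,0.9,0,5.6,0,0,0.5,0,5.6,0,0,0.25,0,5.6,0,0,0,0,5.6,0,0,0,0,5.6,0,0,0,0]'; python3 d.py .4390 -.0063 .0035 77
python3 - <<'E'
from h import *
p=optics.get_image("scene");cv2.imwrite("pics/g4.png",cv2.resize(p["color"][220:340,200:360,::-1],(800,600),interpolation=cv2.INTER_CUBIC))
E
```

```text
time_s: 15.65
position: [0.4392, -0.008, 0.0586]
tool_rot: [[-0.974, 0.225, 0.002], [0.225, 0.974, -0.0], [-0.002, -0.0, -1.0]]
ft_force: [1.4, 0.1, -0.9]
grip_width: 0.056
gripper_force: 0.0
time_s: 16.32
position: [0.4384, -0.0063, 0.0051]
tool_rot: [[-0.974, 0.225, 0.001], [0.225, 0.974, -0.0], [-0.001, -0.0, -1.0]]
ft_force: [0.3, 0.1, -0.6]
grip_width: 0.0558
gripper_force: 0.0
after turn: dx -0.06 dy 0.02 dz 0.16 cm turn 0.000 rad q [-16.0, 30.0, 109.0, 0.0, 41.0, -93.0] t 16.3167 F [0.3, 0.1, -0.6]
```

View pics/g4.png

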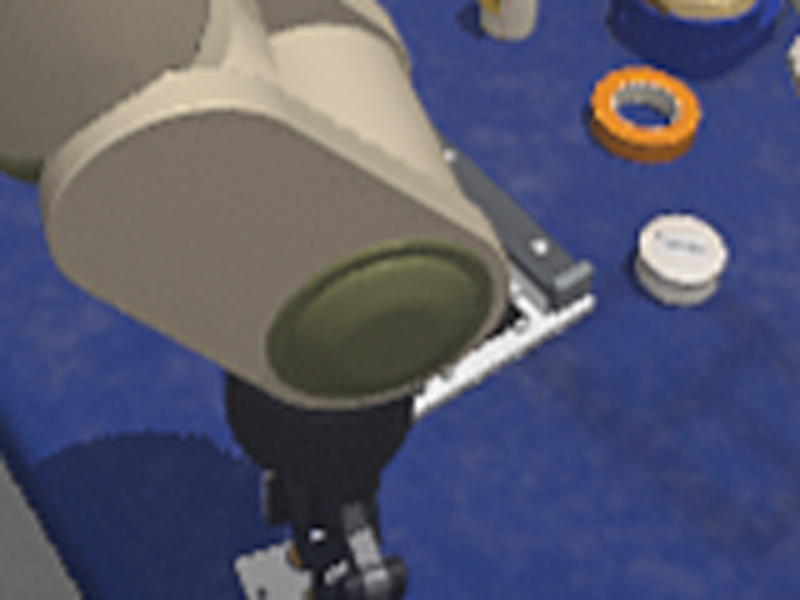

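The arm hides the nest in this view; I'll check it afterwards. Grasping C now.

```bash
python3 -m crank '[5.6,-0.06,0.02,0.16,0,5.6,0,0,0,0,5.6,0,0,0,0,3.5,0,0,0,0,3.5,0,0,0,0,3.5,0,0,0,0,3.5,0,0,0,0,3.5,0,0,0,0]' 30; python3 -m crank '[3.5,0,0,-0.2,0,3.5,0,0,-0.5,0,3.5,0,0,-1,0,3.5,0,0,-2,0,3.5,0,0,-2,0,3.5,0,0,0,-0.092,3.5,0,0,0,-0.092,3.5,0,0,0,-0.092]'; python3 d.py .5731 .0718 .032 92.75
```

```text
time_s: 17.03
position: [0.4386, -0.0063, 0.0033]
tool_rot: [[-0.974, 0.225, 0.0], [0.225, 0.974, -0.0], [-0.0, -0.0, -1.0]]
ft_force: [-0.6, -0.4, 5.5]
grip_width: 0.038
gripper_force: 29.4
time_s: 17.7
position: [0.4385, -0.0062, 0.0606]
tool_rot: [[-0.999, -0.054, 0.001], [-0.054, 0.999, -0.0], [-0.001, -0.0, -1.0]]
ft_force: [0.9, -0.2, -0.2]
grip_width: 0.0379
gripper_force: 30.3
after turn: dx -13.82 dy 7.15 dz 2.86 cm turn 0.006 rad q [-16.0, 24.0, 106.0, -0.0, 50.0, -109.0] t 17.7 F [0.9, -0.2, -0.2]
```

```bash
python3 -m crank '[3.5,-1,1.2,0,0,3.5,-2,1.6,0,0,3.5,-2.6,1.6,0,0,3.5,-2.6,1.4,0,0,3.5,-2.6,0.8,0,0,3.5,-2.0,0.45,0,0,3.5,-0.9,0.1,0,0,3.5,0,0,1,0]';python3 -m crank '[3.5,0,0,1,0,3.5,0,0,0.8,0,3.5,0,0,0.2,0,3.5,0,0,0,0,3.5,0,0,0,0,3.5,0,0,0,0,3.5,0,0,0,0,3.5,0,0,0,0]'; python3 d.py .5731 .0718 .016 92.75;python3 - <<'E'
from h import *
p=optics.get_image("scene");cv2.imwrite("pics/g5.png",cv2.resize(p["color"][220:340,200:360,::-1],(800,600),interpolation=cv2.INTER_CUBIC))
E
```

```text
time_s: 18.37
position: [0.5743, 0.0723, 0.0511]
tool_rot: [[-0.999, -0.05, 0.005], [-0.05, 0.999, -0.0], [-0.005, -0.001, -1.0]]
ft_force: [-1.0, -0.8, -0.8]
grip_width: 0.0378
gripper_force: 30.4
time_s: 19.03
position: [0.5719, 0.0719, 0.0303]
tool_rot: [[-0.999, -0.049, 0.001], [-0.049, 0.999, -0.0], [-0.001, -0.0, -1.0]]
ft_force: [0.3, -0.7, -1.3]
grip_width: 0.0376
gripper_force: 30.3
after turn: dx -0.12 dy -0.01 dz 1.43 cm turn 0.001 rad q [-5.0, 37.0, 85.0, 0.0, 58.0, -97.0] t 19.0333 F [0.3, -0.7, -1.3]
```

View pics/g5.png

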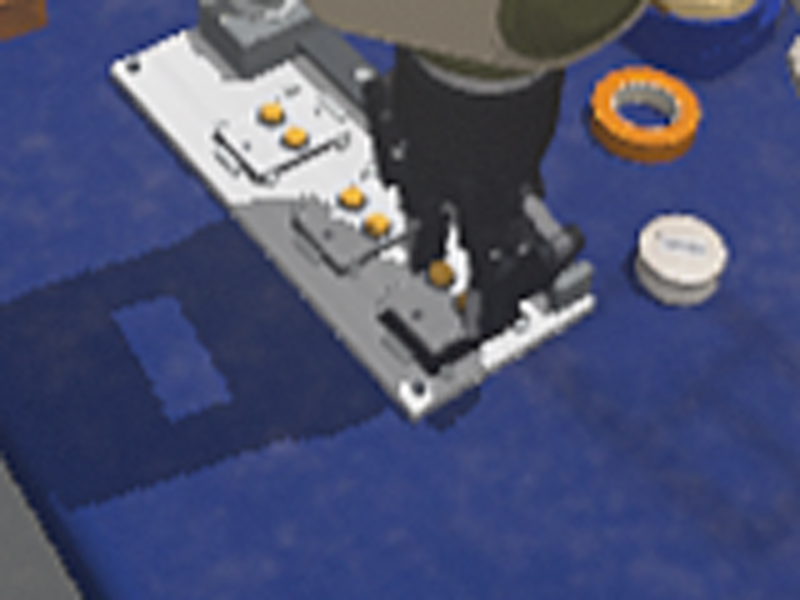

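Both placed plates lie flat in their pockets, and plate C hangs over pocket 2. I lower and release it, then retreat toward the knob.

```bash
python3 -m crank '[3.5,-0.06,0,0.4,0,3.5,0,0,0.4,0,3.5,0,0,0.3,0,3.5,0,0,0.2,0,3.5,0,0,0.1,0,3.5,0,0,0.1,0,3.5,0,0,0,0,3.5,0,0,0,0]'; python3 -m crank '[3.5,0,0,0.05,0,5.2,0,0,0,0,5.2,0,0,0,0,5.2,0,0,0,0,5.2,0,0,0,0,5.2,0,0,-0.5,0,5.2,0,0,-1,0,5.2,0,0,-2,0]'; python3 -m crank '[5.2,0,0,-2,0,5.2,0,0,-3,0,5.2,4,0,-3,0,5.2,4,2,-2,0,5.2,4,2,0,0,5.2,2,3,0,0,5.2,0,4,0,0,5.2,0,4,0,0]'; python3 d.py .596 .292 .14 92.75
python3 - <<'E'
from h import *
P=snap()
p=P["scene"];cv2.imwrite("pics/g6.png",cv2.resize(p["color"][200:320,200:360,::-1],(800,600),interpolation=cv2.INTER_CUBIC))
for n,p in P.items(): print(n,*blobs(p,(10,100,110),(28,255,255),np.array([.57,.147]),.024,.12,3,200),sep="\n ")
E
```

```text
time_s: 19.75
position: [0.5722, 0.0719, 0.0154]
tool_rot: [[-0.999, -0.049, -0.0], [-0.049, 0.999, -0.0], [0.0, -0.0, -1.0]]
ft_force: [-2.6, -0.6, 4.7]
grip_width: 0.0375
gripper_force: 31.7
time_s: 20.42
position: [0.5715, 0.072, 0.0489]
tool_rot: [[-0.999, -0.049, -0.003], [-0.049, 0.999, 0.0], [0.003, 0.0, -1.0]]
ft_force: [0.2, 0.7, 0.1]
grip_width: 0.052
gripper_force: 0.0
time_s: 21.08
position: [0.4398, 0.2123, 0.1431]
tool_rot: [[-0.999, -0.048, 0.002], [-0.048, 0.999, 0.0], [-0.002, 0.0, -1.0]]
ft_force: [0.9, -0.1, 0.2]
grip_width: 0.0522
gripper_force: 0.0
after turn: dx -15.98 dy 7.21 dz 0.31 cm turn -0.000 rad q [12.0, 21.0, 92.0, -0.0, 67.0, -81.0] t 21.0833 F [0.9, -0.1, 0.2]
top
 ([0.5653, 0.2337], 3, 46.3, [256.7, 197.3])
 ([0.5662, 0.2101], 4, 91.4, [264.0, 197.2])
 ([0.5698, 0.1602], 4, 141.6, [279.5, 196.5])
 ([0.5706, 0.1367], 5, 109.9, [286.8, 196.4])
 ([0.5715, 0.0861], 4, 138.1, [302.5, 196.5])
 ([0.5729, 0.062], 4, 91.6, [310.0, 196.2])
scene
 ([0.5632, 0.2295], 11, -163.1, [253.6, 242.1])
 ([0.5648, 0.2069], 12, 179.5, [258.5, 247.0])
 ([0.5678, 0.1552], 12, -135.6, [270.0, 258.8])
 ([0.5681, 0.1323], 16, -145.8, [275.0, 264.5])
 ([0.5705, 0.0806], 14, 45.1, [287.5, 277.7])
 ([0.5716, 0.0587], 17, 108.5, [293.1, 283.6])
```

View pics/g6.png

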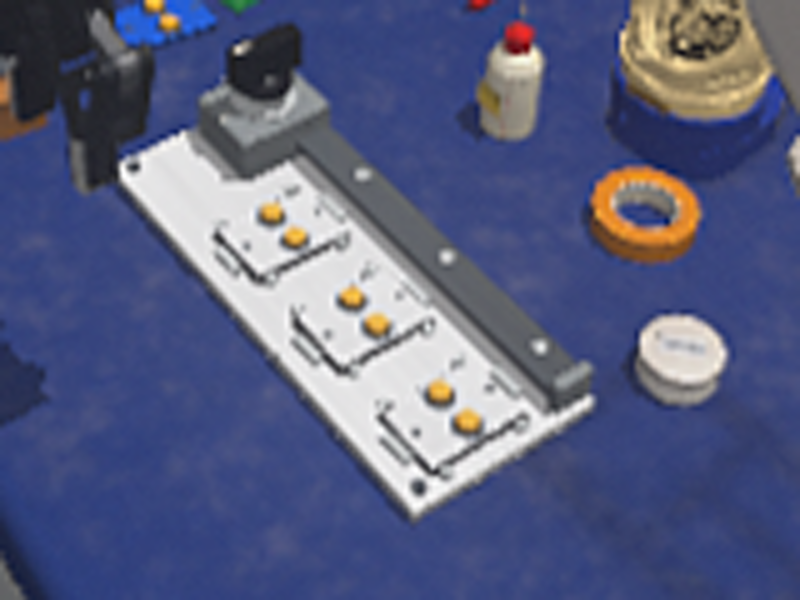

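All three plates lie flat in their own pockets with their buttons up. Now the knob.

```bash
python3 -m crank '[5.2,-2,0.8,0,0,5.2,-2.6,1.2,0,0,5.2,-2.6,1.2,0,0,5.2,-2.6,1.2,0,0,5.2,-2.6,1.2,0,0,5.2,-2.2,1.0,0,0,5.2,-1.4,0.5,0,0,5.2,0,0,0,0]'; python3 d.py .5965 .2912 .064 92.75
```

```text
time_s: 21.85
position: [0.5992, 0.2901, 0.1414]
tool_rot: [[-0.999, -0.049, 0.001], [-0.049, 0.999, 0.0], [-0.001, 0.0, -1.0]]
ft_force: [-0.5, -1.0, -1.9]
grip_width: 0.0519
gripper_force: 0.0
after turn: dx 0.26 dy 0.12 dz 7.74 cm turn 0.001 rad q [16.0, 37.0, 62.0, -0.0, 81.0, -77.0] t 21.85 F [-0.5, -1.0, -1.9]
```

```bash
python3 -m crank '[5.2,0.16,0.12,1.5,0,5.2,0,0,1.8,0,5.2,0,0,1.8,0,5.2,0,0,1.6,0,5.2,0,0,0.8,0,5.2,0,0,0.25,0,5.2,0,0,0,0,5.2,0,0,0,0]' 20; python3 -m crank '[2.4,0,0,0,0,2.4,0,0,0,0,2.4,0,0,0,0,1,0,0,0,0,1,0,0,0,0,1,0,0,0,0,1,0,0,0,0,1,0,0,0,0]' 20;python3 d.py .5965 .2912 .064 92.75
```

```text
time_s: 22.52
position: [0.5958, 0.2911, 0.0652]
tool_rot: [[-0.999, -0.049, 0.002], [-0.049, 0.999, 0.0], [-0.002, 0.0, -1.0]]
ft_force: [0.8, -0.1, -0.1]
grip_width: 0.052
gripper_force: 0.0
time_s: 23.18
position: [0.5955, 0.2933, 0.0647]
tool_rot: [[-0.999, -0.05, 0.002], [-0.05, 0.999, 0.004], [-0.002, 0.004, -1.0]]
ft_force: [-0.3, 9.4, 1.8]
grip_width: 0.0137
gripper_force: 25.9
after turn: dx -0.09 dy -0.22 dz 0.07 cm turn 0.002 rad q [16.0, 41.0, 68.0, 0.0, 71.0, -77.0] t 23.1833 F [-0.3, 9.4, 1.8]
```

```bash
python3 -m crank '[1,-0.07,0.22,0,0,1,0,0,0,0,1,0,0,0,0,1,0,0,0,0.05,1,0,0,0,0.08,1,0,0,0,0.1,1,0,0,0,0.1,1,0,0,0,0.1]' 30;python3 -m crank '[1,0,0,0,0.1,1,0,0,0,0.1,1,0,0,0,0.1,1,0,0,0,0.1,1,0,0,0,0.1,1,0,0,0,0.1,1,0,0,0,0.1,1,0,0,0,0.07]' 30;python3 d.py .5965 .2933 .064 24
```

```text
time_s: 23.85
position: [0.5957, 0.2948, 0.0647]
tool_rot: [[-0.927, 0.376, 0.0], [0.376, 0.927, 0.002], [0.001, 0.002, -1.0]]
ft_force: [-1.6, 7.3, 2.5]
grip_width: 0.0132
gripper_force: 30.7
time_s: 24.52
position: [0.5973, 0.2965, 0.0648]
tool_rot: [[-0.404, 0.915, 0.005], [0.915, 0.404, 0.006], [0.003, 0.007, -1.0]]
ft_force: [5.9, 16.0, -2.4]
grip_width: 0.0136
gripper_force: 30.0
after turn: dx -0.26 dy -0.20 dz 0.08 cm turn -0.003 rad q [16.0, 41.0, 67.0, 0.0, 71.0, -8.0] t 24.5167 F [5.9, 16.0, -2.4]
```

```bash
python3 -m crank '[1,0,0,0,0.04,1,0,0,0,0,3.5,0,0,0,0,3.5,0,0,0,0,3.5,0,0,0,0,3.5,0,0,-0.5,0,3.5,0,0,-1.5,0,3.5,0,0,-2,0]' 20;python3 -m crank '[3.5,0,0,-2,0,3.5,0,0,-2,0,3.5,0,0,-2,0,3.5,1.5,-2,0,0,3.5,2,-3.5,0,0,3.5,2,-3.5,0,0,3.5,2,-3.5,0,0,3.5,0,-3.5,0,0]' 20;python3 d.py .4711 .4172 .15 -5.3
python3 - <<'E'
from h import *
P=snap()
p=P["scene"];cv2.imwrite("pics/g7.png",cv2.resize(p["color"][190:310,180:340,::-1],(800,600),interpolation=cv2.INTER_CUBIC))
E
```

```text
time_s: 25.18
position: [0.5954, 0.2929, 0.1033]
tool_rot: [[-0.371, 0.929, -0.003], [0.929, 0.371, -0.001], [0.0, -0.003, -1.0]]
ft_force: [0.3, -0.7, 0.3]
grip_width: 0.0351
gripper_force: 0.0
time_s: 25.85
position: [0.4169, 0.3049, 0.1643]
tool_rot: [[-0.373, 0.928, 0.0], [0.928, 0.373, 0.001], [0.001, 0.0, -1.0]]
ft_force: [1.3, 0.5, 0.8]
grip_width: 0.0349
gripper_force: 0.0
after turn: dx 11.69 dy 4.36 dz 1.43 cm turn 0.474 rad q [23.0, 22.0, 86.0, 0.0, 72.0, 1.0] t 25.85 F [1.3, 0.5, 0.8]
```

View pics/g7.png

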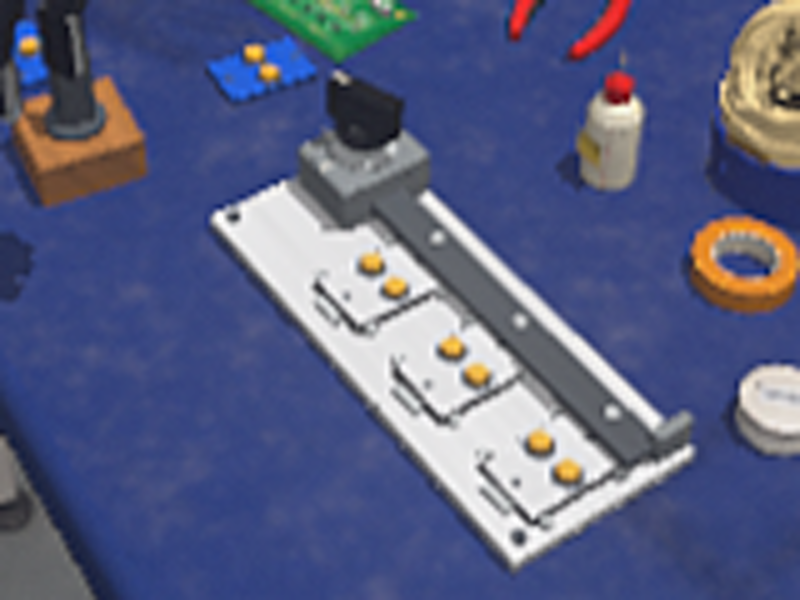

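The bar now covers the plate ends and the knob has clicked over. Next, the punch.

```bash
python3 -m crank '[3.5,0,0,0,0.12,3.5,0,0,0,0.12,3.5,0,0,0,0.12,3.5,0,0,0,0.114,3.5,2.9,1.1,0.3,0,3.5,2.9,1.1,0.4,0,3.5,2.9,1.1,0.4,0,3.5,2.9,1.1,0.3,0]';python3 -m crank '[3.5,0,0,0,0,3.5,0,0,0,0,3.5,0,0,0,0,3.5,0,0,0,0,3.5,0,0,0,0,3.5,0,0,0,0,3.5,0,0,0,0,3.5,0,0,0,0]' 20;python3 d.py .4711 .4170 .047 -5.3
python3 - <<'E'
from h import *
P=snap()
im=[cv2.resize(P[n]["color"][v:v+60,u:u+40,::-1],(400,600),interpolation=cv2.INTER_CUBIC) for n,u,v in(("scene",175,170),("top",180,195))]
cv2.imwrite("pics/g8.png",np.hstack(im))
E
```

```text
time_s: 26.62
position: [0.4757, 0.4162, 0.1501]
tool_rot: [[0.095, 0.995, 0.001], [0.995, -0.095, 0.0], [0.0, 0.001, -1.0]]
ft_force: [-0.2, 0.2, 0.0]
grip_width: 0.0349
gripper_force: 0.0
time_s: 27.28
position: [0.4743, 0.4148, 0.1502]
tool_rot: [[0.094, 0.996, 0.0], [0.996, -0.094, 0.0], [0.0, 0.0, -1.0]]
ft_force: [-0.2, 0.0, -0.0]
grip_width: 0.0347
gripper_force: 0.0
after turn: dx 0.19 dy -0.34 dz 10.32 cm turn -0.002 rad q [30.0, 33.0, 68.0, -0.0, 79.0, 36.0] t 27.2833 F [-0.2, 0.0, -0.0]
```

View pics/g8.png

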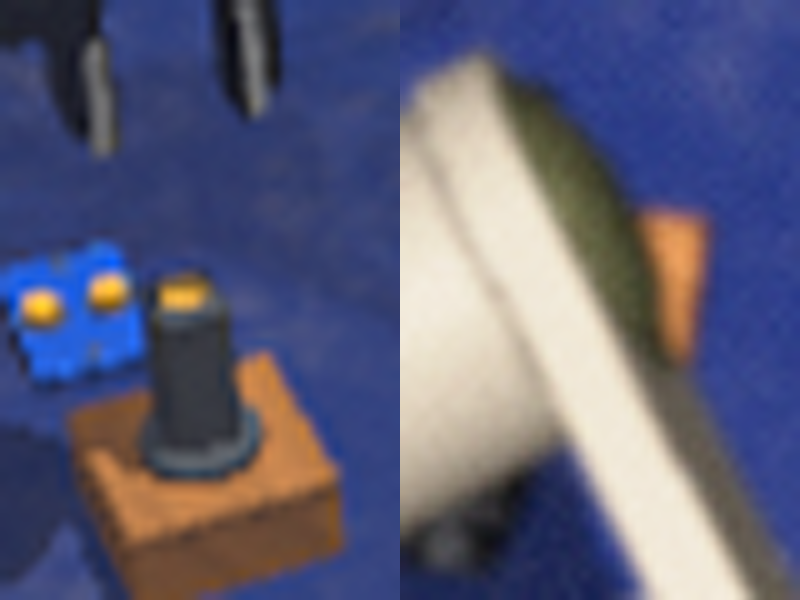

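Run:
```python
from h import *
s=optics.get_image("scene");b=s["color"].astype(float)
for r in range(197,210): print(r,b[r,186:203,2].astype(int).tolist(),"|",b[r,186:203,0].astype(int).tolist())
C=np.array([.4711,.4170])
for yaw in range(-45,45,10):
    a=np.radians(yaw);R=np.array([[np.cos(a),-np.sin(a)],[np.sin(a),np.cos(a)]])
    q=np.array([[-1,-1],[1,-1],[1,1],[-1,1]])*.011@R.T+C
    t=proj(s,np.c_[q,np.full(4,.088)]);m=proj(s,np.c_[q,np.full(4,.06)])
    print(yaw,"mid u %.2f..%.2f w %.2f row %.1f"%(m[:,0].min(),m[:,0].max(),np.ptp(m[:,0]),m[:,1].max()),"top",t.round(1).tolist())
```

```text
197 [182, 166, 133, 128, 113, 109, 106, 87, 77, 82, 120, 128, 124, 124, 121, 118, 114] | [164, 91, 47, 52, 44, 70, 83, 99, 89, 58, 50, 54, 55, 53, 53, 52, 50]
198 [85, 135, 114, 102, 79, 68, 57, 51, 51, 56, 102, 128, 130, 127, 127, 123, 119] | [255, 162, 58, 52, 58, 122, 135, 140, 139, 117, 70, 59, 63, 62, 60, 56, 50]
199 [48, 83, 99, 74, 58, 60, 66, 67, 63, 71, 95, 114, 129, 129, 128, 127, 125] | [221, 151, 65, 53, 55, 199, 235, 233, 221, 147, 89, 70, 70, 73, 67, 63, 56]
200 [38, 113, 159, 91, 71, 82, 88, 81, 89, 100, 104, 99, 127, 133, 130, 130, 127] | [123, 90, 54, 45, 57, 174, 209, 212, 192, 120, 93, 78, 76, 78, 74, 69, 59]
201 [167, 199, 218, 114, 75, 101, 105, 96, 96, 92, 81, 74, 124, 134, 131, 130, 127] | [82, 61, 34, 38, 71, 91, 91, 95, 79, 72, 71, 66, 69, 70, 69, 64, 58]
202 [224, 228, 238, 124, 51, 83, 91, 84, 76, 67, 59, 54, 122, 132, 131, 130, 130] | [36, 35, 35, 42, 55, 71, 75, 68, 63, 54, 51, 54, 58, 56, 62, 62, 66]
203 [220, 221, 235, 132, 47, 56, 64, 60, 62, 65, 64, 57, 123, 134, 133, 131, 132] | [40, 39, 40, 45, 43, 49, 54, 49, 52, 55, 56, 54, 57, 61, 65, 70, 69]
204
[... 1209 characters left out ...]
.8], [196.5, 196.0], [188.9, 196.5]]
-15 mid u 189.23..197.93 w 8.69 row 209.0 top [[189.4, 201.6], [197.1, 200.3], [195.8, 195.7], [188.3, 197.0]]
-5 mid u 188.75..198.39 w 9.64 row 209.3 top [[190.3, 201.9], [197.6, 199.7], [195.0, 195.5], [187.8, 197.6]]
5 mid u 188.42..198.71 w 10.30 row 209.4 top [[191.2, 202.0], [197.9, 199.2], [194.1, 195.3], [187.4, 198.1]]
15 mid u 188.23..198.87 w 10.64 row 209.5 top [[192.1, 202.1], [198.1, 198.6], [193.2, 195.3], [187.2, 198.7]]
25 mid u 188.21..198.87 w 10.66 row 209.4 top [[193.1, 202.0], [198.1, 198.0], [192.2, 195.4], [187.2, 199.3]]
35 mid u 188.36..198.71 w 10.36 row 209.2 top [[194.0, 201.8], [197.9, 197.4], [191.3, 195.5], [187.4, 199.9]]
```

```bash
python3 d.py .4711 .4170 .047 -15; python3 -m crank '[3.8,0,0,0,0.085,3.8,0,0,0,0.085,3.8,0.24,-0.30,0,0,3.8,0,0,0,0,3.8,0,0,0,0,3.8,0,0,0,0,3.8,0,0,0,0,3.8,0,0,0,0]' 20;python3 d.py .4711 .4170 .047 -15
```

```text
after turn: dx 0.11 dy -0.36 dz 10.30 cm turn 0.168 rad q [30.0, 33.0, 68.0, 0.0, 79.0, 36.0] t 27.4333 F [0.1, 0.1, -0.2]
time_s: 28.1
position: [0.4721, 0.4182, 0.1499]
tool_rot: [[0.26, 0.966, -0.0], [0.966, -0.26, -0.0], [-0.0, -0.0, -1.0]]
ft_force: [-0.4, -0.0, 0.2]
grip_width: 0.0382
gripper_force: 0.0
after turn: dx -0.14 dy -0.06 dz 10.29 cm turn -0.002 rad q [31.0, 33.0, 68.0, -0.0, 79.0, 46.0] t 28.1 F [-0.4, -0.0, 0.2]
```

```bash
python3 -m crank '[3.8,-0.14,-0.06,1.5,0,3.8,0,0,2,0,3.8,0,0,2,0,3.8,0,0,2,0,3.8,0,0,1.5,0,3.8,0,0,0.8,0,3.8,0,0,0.5,0,3.8,0,0,0,0]' 20;python3 -m crank '[3.8,0,0,0,0,1.8,0,0,0,0,1.8,0,0,0,0,1.8,0,0,0,0,1.8,0,0,0,0,1.8,0,0,0,0,1.8,0,0,0,0,1.8,0,0,0,0]' 20;python3 d.py .4711 .4170 .047 -15
```

```text
time_s: 28.77
position: [0.471, 0.4169, 0.0464]
tool_rot: [[0.261, 0.965, -0.001], [0.965, -0.261, -0.0], [-0.001, -0.001, -1.0]]
ft_force: [0.0, 0.7, 0.8]
grip_width: 0.0384
gripper_force: 0.0
time_s: 29.43
position: [0.4716, 0.4173, 0.0481]
tool_rot: [[0.261, 0.965, 0.002], [0.965, -0.261, 0.001], [0.002, 0.001, -1.0]]
ft_force: [-0.1, 0.1, 5.9]
grip_width: 0.0249
gripper_force: 20.0
after turn: dx -0.04 dy -0.04 dz 0.11 cm turn -0.002 rad q [31.0, 39.0, 75.0, 0.0, 65.0, 46.0] t 29.4333 F [-0.1, 0.1, 5.9]
```

```bash
python3 -m crank '[1.8,0,0,0,0,1.8,0,0,0,0.03,1.8,0,0,0,0.03,1.8,0,0,0,0,1.8,0,0,0,0,1.8,0,0,0,0,1.8,0,0,0,0,1.8,0,0,0,0]' 50;python3 d.py .4711 .4170 .047 -15
```

```text
time_s: 30.1
position: [0.4716, 0.4173, 0.0482]
tool_rot: [[0.318, 0.948, 0.002], [0.948, -0.318, 0.001], [0.002, 0.001, -1.0]]
ft_force: [-0.1, -0.7, 6.6]
grip_width: 0.024
gripper_force: 48.5
after turn: dx -0.04 dy -0.04 dz 0.12 cm turn -0.062 rad q [31.0, 39.0, 75.0, 0.0, 65.0, 49.0] t 30.1 F [-0.1, -0.7, 6.6]
```

```bash
python3 -m crank '[3.4,0,0,0,0,3.4,0,0,0,0,3.4,0,0,0,0,3.4,0,0,0,0.05,3.4,0,0,0,0.06,3.4,0,0,0,0,3.4,0,0,0,0,3.4,0,0,0,0]' 20; python3 -m crank '[1.8,0,0,0,0,1.8,0,0,0,0,1.8,0,0,0,0,1.8,0,0,0,0,1.8,0,0,0,0,1.8,0,0,0,0,1.8,0,0,0,0,1.8,0,0,0,0]' 20; python3 -m crank '[1.8,0,0,0,0,1.8,0,0,0,0,1.8,0,0,0,0,1.8,0,0,0,0,1.8,0,0,0,0,1.8,0,0,0,0,1.8,0,0,0,0,1.8,0,0,0,0]' 50
```

```text
time_s: 30.77
position: [0.4711, 0.417, 0.0469]
tool_rot: [[0.419, 0.908, -0.0], [0.908, -0.419, -0.0], [-0.0, -0.0, -1.0]]
ft_force: [-0.0, -0.9, 0.1]
grip_width: 0.0338
gripper_force: 0.0
time_s: 31.43
position: [0.4711, 0.417, 0.047]
tool_rot: [[0.42, 0.907, 0.0], [0.907, -0.42, -0.0], [0.0, 0.0, -1.0]]
ft_force: [0.1, 0.9, -0.5]
grip_width: 0.0234
gripper_force: 19.9
time_s: 32.1
position: [0.4711, 0.417, 0.0471]
tool_rot: [[0.421, 0.907, 0.0], [0.907, -0.421, 0.0], [0.0, 0.0, -1.0]]
ft_force: [-0.9, -0.8, 3.0]
grip_width: 0.0226
gripper_force: 48.9
```

```bash
python3 -m crank '[3.4,0,0,0,0,3.4,0,0,0,0,3.4,0,0,0,0,3.4,0,0,0,0.05,3.4,0,0,0,0.05,3.4,0,0,0,0,3.4,0,0,0,0,3.4,0,0,0,0]' 20; python3 -m crank '[1.8,0,0,0,0,1.8,0,0,0,0,1.8,0,0,0,0,1.8,0,0,0,0,1.8,0,0,0,0,1.8,0,0,0,0,1.8,0,0,0,0,1.8,0,0,0,0]' 20; python3 -m crank '[1.8,0,0,0,0,1.8,0,0,0,0,1.8,0,0,0,0,1.8,0,0,0,0,1.8,0,0,0,0,1.8,0,0,0,0,1.8,0,0,0,0,1.8,0,0,0,0]' 50
```

```text
time_s: 32.77
position: [0.4711, 0.417, 0.0469]
tool_rot: [[0.508, 0.862, -0.0], [0.862, -0.508, -0.0], [-0.0, -0.0, -1.0]]
ft_force: [-0.5, 0.8, -0.1]
grip_width: 0.034
gripper_force: 0.0
time_s: 33.43
position: [0.4712, 0.417, 0.047]
tool_rot: [[0.509, 0.861, 0.0], [0.861, -0.509, 0.0], [0.0, 0.0, -1.0]]
ft_force: [-0.2, 1.0, 0.3]
grip_width: 0.0221
gripper_force: 20.4
time_s: 34.1
position: [0.4712, 0.417, 0.0471]
tool_rot: [[0.509, 0.861, 0.0], [0.861, -0.509, 0.0], [0.0, 0.0, -1.0]]
ft_force: [0.2, -0.7, 3.1]
grip_width: 0.0215
gripper_force: 48.9
```

```bash
python3 -m crank '[3.4,0,0,0,0,3.4,0,0,0,0,3.4,0,0,0,0,3.4,0,0,0,0.04,3.4,0,0,0,0.03,3.4,0,0,0,0,3.4,0,0,0,0,3.4,0,0,0,0]' 20; python3 -m crank '[1.8,0,0,0,0,1.8,0,0,0,0,1.8,0,0,0,0,1.8,0,0,0,0,1.8,0,0,0,0,1.8,0,0,0,0,1.8,0,0,0,0,1.8,0,0,0,0]' 20; python3 -m crank '[1.8,0,0,0,0,1.8,0,0,0,0,1.8,0,0,0,0,1.8,0,0,0,0,1.8,0,0,0,0,1.8,0,0,0,0,1.8,0,0,0,0,1.8,0,0,0,0]' 50; python3 -m crank '[1.8,0,0,-0.1,0,1.8,0,0,-0.3,0,1.8,0,0,-0.5,0,1.8,0,0,-1,0,1.8,0,0,-1.1,0,1.8,0,0,-1,0,1.8,0,0,0,0,1.8,0,0,0,0]'
```

```text
time_s: 34.77
position: [0.4711, 0.4169, 0.0469]
tool_rot: [[0.567, 0.824, -0.0], [0.824, -0.567, -0.0], [-0.0, -0.0, -1.0]]
ft_force: [0.9, 0.4, -0.2]
grip_width: 0.034
gripper_force: 0.0
time_s: 35.43
position: [0.4712, 0.417, 0.0471]
tool_rot: [[0.568, 0.823, 0.0], [0.823, -0.568, 0.0], [0.0, 0.0, -1.0]]
ft_force: [0.2, -0.6, 3.1]
grip_width: 0.0216
gripper_force: 25.1
time_s: 36.1
position: [0.4712, 0.417, 0.0471]
tool_rot: [[0.568, 0.823, 0.0], [0.823, -0.568, 0.0], [0.0, 0.0, -1.0]]
ft_force: [-0.2, 0.3, 3.3]
grip_width: 0.0217
gripper_force: 49.7
time_s: 36.77
position: [0.4714, 0.4171, 0.088]
tool_rot: [[0.568, 0.823, 0.002], [0.823, -0.568, 0.001], [0.002, 0.001, -1.0]]
ft_force: [-0.1, -0.3, -3.2]
grip_width: 0.0215
gripper_force: 49.4
```

The grip is now square, since the width settles at 21.6 mm. Lifting and carrying it to the first button.

```bash
python3 d.py .5647 .2322 .14 -34.6
```

```text
after turn: dx -9.92 dy 18.18 dz -5.20 cm turn -0.000 rad q [31.0, 37.0, 73.0, -0.0, 70.0, 65.0] t 36.7667 F [-0.1, -0.3, -3.2]
```

```bash
python3 -m crank '[1.8,0,0,-1,0,1.8,0,0,-2,0,1.8,0,0,-1.5,0,1.8,-0.4,0.6,-0.7,0,1.8,-0.8,1.5,0,0,1.8,-1,1.8,0,0,1.8,-1,1.8,0,0,1.8,-1,1.8,0,0]'; python3 -m crank '[1.8,-1,1.8,0,0,1.8,-1,1.8,0,0,1.8,-1,1.8,0,0,1.8,-1,1.8,0,0,1.8,-0.8,1.7,0,0,1.8,-0.6,1.2,0,0,1.8,-0.32,0.58,0,0,1.8,0,0,0,0]'; python3 d.py .5647 .2322 .08 -34.6
```

```text
time_s: 37.43
position: [0.5091, 0.3385, 0.1386]
tool_rot: [[0.568, 0.823, -0.001], [0.823, -0.568, -0.001], [-0.001, -0.0, -1.0]]
ft_force: [0.0, -0.2, -2.2]
grip_width: 0.0216
gripper_force: 49.3
time_s: 38.1
position: [0.5648, 0.2309, 0.1387]
tool_rot: [[0.569, 0.822, -0.0], [0.822, -0.569, -0.0], [-0.0, -0.0, -1.0]]
ft_force: [0.3, 1.1, -1.8]
grip_width: 0.0214
gripper_force: 49.3
after turn: dx 0.10 dy -0.08 dz 5.87 cm turn -0.002 rad q [11.0, 32.0, 73.0, -0.0, 75.0, 46.0] t 38.1 F [0.3, 1.1, -1.8]
```

```bash
python3 -m crank '[1.8,0.1,-0.08,1,0,1.8,0,0,1.5,0,1.8,0,0,1.5,0,1.8,0,0,1.2,0,1.8,0,0,0.8,0,1.8,0,0,0.2,0,1.8,0,0,0,0,1.8,0,0,0,0]'; python3 d.py .5647 .2322 .0685 -34.6
python3 - <<'E'
from h import *
P=snap();p=P["scene"]
im=cv2.resize(p["color"][200:260,220:300,::-1],(800,600),interpolation=cv2.INTER_CUBIC)
s=env.observe();o=np.array(s["position"])-[0,0,.045]
pts=[o+[0,0,h]+.009*np.array([np.cos(a),np.sin(a),0]) for h in(0,.028) for a in np.linspace(0,6.28,13)]
for q in proj(p,np.array(pts)): cv2.circle(im,tuple(int(x) for x in (q-[220,200]+.5)*10),2,(0,0,255),-1)
for q in proj(p,[[.5647,.2322,.024],[.5657,.2104,.024]]): cv2.circle(im,tuple(int(x) for x in (q-[220,200]+.5)*10),3,(0,255,0),-1)
cv2.imwrite("pics/g9.png",im)
E
```

```text
time_s: 38.77
position: [0.5644, 0.2338, 0.0774]
tool_rot: [[0.568, 0.823, 0.001], [0.823, -0.568, 0.0], [0.001, 0.001, -1.0]]
ft_force: [0.5, 0.7, -1.9]
grip_width: 0.0215
gripper_force: 49.3
after turn: dx -0.11 dy 0.11 dz 0.89 cm turn 0.000 rad q [11.0, 36.0, 77.0, -0.0, 67.0, 46.0] t 38.7667 F [0.5, 0.7, -1.9]
```

View pics/g9.png

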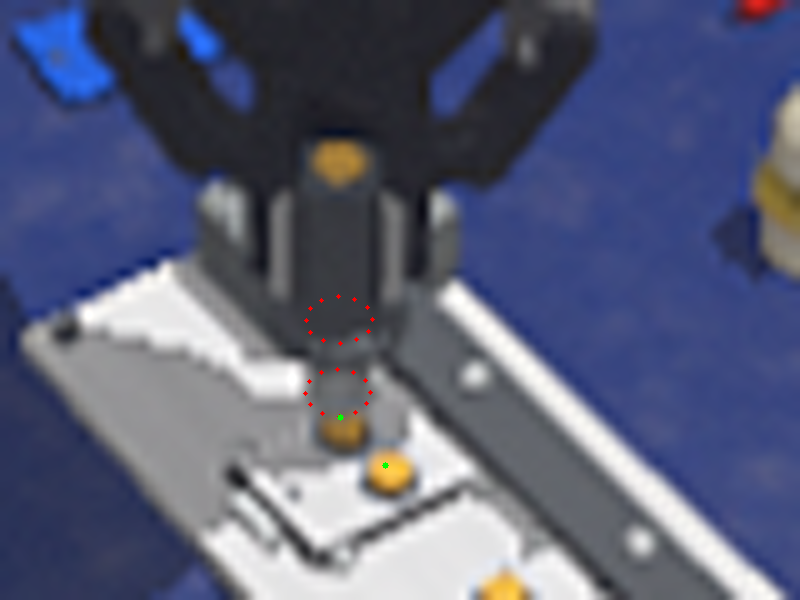

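The punch hangs upright and lines up with the first button; both show the same 5 px calibration offset. Pressing in small steps.

```bash
python3 -m crank '[1.8,-0.11,0.11,0,0,1.8,0,0,0,0,1.8,0,0,0.3,0,1.8,0,0,0.3,0,1.8,0,0,0.15,0,1.8,0,0,0,0,1.8,0,0,0,0,1.8,0,0,0,0]'; python3 -m crank '[1.8,0,0,0.05,0,1.8,0,0,0.05,0,1.8,0,0,0.05,0,1.8,0,0,0.05,0,1.8,0,0,0.05,0,1.8,0,0,0.05,0,1.8,0,0,0,0,1.8,0,0,0,0]';python3 d.py .5647 .2322 .064 -34.6
```

```text
time_s: 39.53
position: [0.5646, 0.2319, 0.0694]
tool_rot: [[0.568, 0.823, -0.0], [0.823, -0.568, 0.0], [-0.0, -0.0, -1.0]]
ft_force: [0.3, -0.4, -1.8]
grip_width: 0.0218
gripper_force: 49.4
time_s: 40.2
position: [0.5647, 0.2319, 0.0666]
tool_rot: [[0.568, 0.823, 0.0], [0.823, -0.568, 0.0], [0.0, 0.0, -1.0]]
ft_force: [-1.2, -0.1, 4.2]
grip_width: 0.0211
gripper_force: 50.0
after turn: dx 0.03 dy -0.02 dz 0.26 cm turn -0.000 rad q [11.0, 37.0, 77.0, 0.0, 66.0, 46.0] t 40.2 F [-1.2, -0.1, 4.2]
```

```bash
python3 -m crank '[1.8,0,0,0.05,0,1.8,0,0,0.05,0,1.8,0,0,0.05,0,1.8,0,0,0.03,0,1.8,0,0,0,0,1.8,0,0,0,0,1.8,0,0,0,0,1.8,0,0,0,0]'; python3 -m crank '[1.8,0,0,0.03,0,1.8,0,0,0,0,1.8,0,0,0.03,0,1.8,0,0,0,0,1.8,0,0,0.03,0,1.8,0,0,0,0,1.8,0,0,0,0,1.8,0,0,0,0]'
```

```text
time_s: 40.87
position: [0.5646, 0.2318, 0.0646]
tool_rot: [[0.568, 0.823, 0.0], [0.823, -0.568, 0.0], [0.0, 0.0, -1.0]]
ft_force: [-0.2, 0.1, 2.1]
grip_width: 0.0217
gripper_force: 49.8
time_s: 41.53
position: [0.5647, 0.2318, 0.064]
tool_rot: [[0.568, 0.823, 0.0], [0.823, -0.568, 0.0], [0.0, 0.0, -1.0]]
ft_force: [-1.5, 0.3, 5.0]
grip_width: 0.0215
gripper_force: 50.3
```

```bash
for i in 1; do python3 -m crank '[1.8,0,0,0.03,0,1.8,0,0,0,0,1.8,0,0,0.03,0,1.8,0,0,0,0,1.8,0,0,0,0,1.8,0,0,0,0,1.8,0,0,0,0,1.8,0,0,0,0]'; python3 -m crank '[1.8,0,0,0.03,0,1.8,0,0,0,0,1.8,0,0,0.03,0,1.8,0,0,0,0,1.8,0,0,0,0,1.8,0,0,0,0,1.8,0,0,0,0,1.8,0,0,0,0]'; done
```

```text
time_s: 42.2
position: [0.5647, 0.2319, 0.064]
tool_rot: [[0.568, 0.823, 0.001], [0.823, -0.568, 0.0], [0.001, 0.001, -1.0]]
ft_force: [-1.3, 0.2, 9.9]
grip_width: 0.0216
gripper_force: 50.8
time_s: 42.87
position: [0.5648, 0.2319, 0.0639]
tool_rot: [[0.568, 0.823, 0.001], [0.823, -0.568, 0.0], [0.001, 0.001, -1.0]]
ft_force: [-2.9, 0.5, 13.7]
grip_width: 0.0216
gripper_force: 51.3
```

The button hit its hard stop at TCP 0.064 with about 15 N. Lifting straight off and moving to a2.

```bash
python3 -m crank '[1.8,0,0,-0.1,0,1.8,0,0,-0.2,0,1.8,0,0,-0.5,0,1.8,0,0,-0.7,0,1.8,0,0,0,0,1.8,0,0,0,0,1.8,0,0,0,0,1.8,0,0,0,0]'; python3 d.py .5657 .2102 .0695 -34.6
```

```text
time_s: 43.53
position: [0.5644, 0.2318, 0.0773]
tool_rot: [[0.568, 0.823, -0.001], [0.823, -0.568, -0.0], [-0.0, -0.0, -1.0]]
ft_force: [0.3, -0.2, -2.0]
grip_width: 0.0217
gripper_force: 49.3
after turn: dx -1.70 dy 1.33 dz 0.78 cm turn -0.000 rad q [11.0, 36.0, 77.0, 0.0, 67.0, 46.0] t 43.5333 F [0.3, -0.2, -2.0]
```

```bash
python3 -m crank '[1.8,-0.5,0.4,0,0,1.8,-0.7,0.53,0,0,1.8,-0.5,0.4,0,0,1.8,0,0,0,0,1.8,0,0,0,0,1.8,0,0,0,0,1.8,0,0,0,0,1.8,0,0,0,0]'; python3 d.py .5657 .2102 .0695 -34.6
```

```text
time_s: 44.2
position: [0.5658, 0.2105, 0.0776]
tool_rot: [[0.568, 0.823, 0.0], [0.823, -0.568, 0.0], [0.0, 0.0, -1.0]]
ft_force: [0.3, -0.4, -2.0]
grip_width: 0.0214
gripper_force: 49.3
after turn: dx -0.03 dy 0.01 dz 0.81 cm turn 0.000 rad q [9.0, 35.0, 78.0, 0.0, 67.0, 44.0] t 44.2 F [0.3, -0.4, -2.0]
```

```bash
python3 -m crank '[1.8,0,0,0.3,0,1.8,0,0,0.3,0,1.8,0,0,0.2,0,1.8,0,0,0.05,0,1.8,0,0,0.05,0,1.8,0,0,0.05,0,1.8,0,0,0.05,0,1.8,0,0,0.05,0]'; python3 -m crank '[1.8,0,0,0.05,0,1.8,0,0,0.05,0,1.8,0,0,0.05,0,1.8,0,0,0.05,0,1.8,0,0,0.05,0,1.8,0,0,0.05,0,1.8,0,0,0,0,1.8,0,0,0,0]';python3 -m crank '[1.8,0,0,0.04,0,1.8,0,0,0.04,0,1.8,0,0,0.04,0,1.8,0,0,0.03,0,1.8,0,0,0,0,1.8,0,0,0,0,1.8,0,0,0,0,1.8,0,0,0,0]'
```

```text
time_s: 44.87
position: [0.5658, 0.2104, 0.0673]
tool_rot: [[0.568, 0.823, 0.0], [0.823, -0.568, 0.0], [0.0, -0.0, -1.0]]
ft_force: [-3.6, 0.3, 4.0]
grip_width: 0.0212
gripper_force: 50.0
time_s: 45.53
position: [0.5659, 0.2103, 0.064]
tool_rot: [[0.568, 0.823, -0.0], [0.823, -0.568, 0.0], [0.0, -0.0, -1.0]]
ft_force: [-3.5, 1.8, 4.2]
grip_width: 0.0212
gripper_force: 49.9
time_s: 46.2
position: [0.566, 0.2104, 0.0639]
tool_rot: [[0.568, 0.823, 0.001], [0.823, -0.568, 0.0], [0.001, 0.001, -1.0]]
ft_force: [-6.9, 0.6, 14.2]
grip_width: 0.0212
gripper_force: 51.4
```

```bash
python3 -m crank '[1.8,0,0,-0.1,0,1.8,0,0,-0.2,0,1.8,0,0,-0.5,0,1.8,0,0,-0.7,0,1.8,0,0,0,0,1.8,-0.6,0.5,0,0,1.8,-1.2,0.9,0,0,1.8,-1.2,0.9,0,0]';python3 -m crank '[1.8,-0.9,0.7,0,0,1.8,-0.3,0.2,0,0,1.8,0,0,0,0,1.8,0,0,0,0,1.8,0,0,0,0,1.8,0,0,0,0,1.8,0,0,0,0,1.8,0,0,0,0]'; python3 d.py .5683 .1577 .0695 -34.6
```

```text
time_s: 46.87
position: [0.5677, 0.1718, 0.0773]
tool_rot: [[0.567, 0.824, -0.0], [0.824, -0.567, -0.0], [-0.0, -0.0, -1.0]]
ft_force: [-0.3, -0.4, -2.1]
grip_width: 0.0215
gripper_force: 49.3
time_s: 47.53
position: [0.5683, 0.1579, 0.0775]
tool_rot: [[0.567, 0.823, -0.0], [0.823, -0.567, 0.0], [0.0, -0.0, -1.0]]
ft_force: [-0.6, -0.5, -1.6]
grip_width: 0.0213
gripper_force: 49.2
after turn: dx -0.02 dy 0.01 dz 0.80 cm turn 0.000 rad q [4.0, 34.0, 80.0, 0.0, 65.0, 39.0] t 47.5333 F [-0.6, -0.5, -1.6]
```

```bash
python3 -m crank '[1.8,0,0,0.3,0,1.8,0,0,0.3,0,1.8,0,0,0.2,0,1.8,0,0,0.05,0,1.8,0,0,0.05,0,1.8,0,0,0.05,0,1.8,0,0,0.05,0,1.8,0,0,0.05,0]'; python3 -m crank '[1.8,0,0,0.05,0,1.8,0,0,0.05,0,1.8,0,0,0.05,0,1.8,0,0,0.05,0,1.8,0,0,0.05,0,1.8,0,0,0.05,0,1.8,0,0,0,0,1.8,0,0,0,0]';python3 -m crank '[1.8,0,0,0.04,0,1.8,0,0,0.04,0,1.8,0,0,0.04,0,1.8,0,0,0.03,0,1.8,0,0,0,0,1.8,0,0,0,0,1.8,0,0,0,0,1.8,0,0,0,0]'; python3 -m crank '[1.8,0,0,-0.1,0,1.8,0,0,-0.2,0,1.8,0,0,-0.5,0,1.8,0,0,-0.7,0,1.8,0,0,0,0,1.8,-0.6,0.45,0,0,1.8,-0.7,0.53,0,0,1.8,-0.45,0.35,0,0]';python3 -m crank '[1.8,0,0,0,0,1.8,0,0,0,0,1.8,0,0,0,0,1.8,0,0,0,0,1.8,0,0,0,0,1.8,0,0,0,0,1.8,0,0,0,0,1.8,0,0,0,0]'; python3 d.py .5693 .1357 .0695 -34.6
```

```text
time_s: 48.2
position: [0.5683, 0.1576, 0.0673]
tool_rot: [[0.568, 0.823, 0.0], [0.823, -0.568, 0.0], [0.0, -0.0, -1.0]]
ft_force: [-2.8, -0.1, 3.7]
grip_width: 0.0216
gripper_force: 50.0
time_s: 48.87
position: [0.5683, 0.1576, 0.064]
tool_rot: [[0.568, 0.823, -0.0], [0.823, -0.568, 0.0], [0.0, -0.0, -1.0]]
ft_force: [-3.3, 0.6, 3.3]
grip_width: 0.0211
gripper_force: 50.0
time_s: 49.53
position: [0.5684, 0.1576, 0.0639]
tool_rot: [[0.568, 0.823, 0.001], [0.823, -0.568, 0.0], [0.001, 0.001, -1.0]]
ft_force: [-7.4, 0.9, 15.6]
grip_width: 0.0211
gripper_force: 51.4
time_s: 50.2
position: [0.5693, 0.1343, 0.0773]
tool_rot: [[0.568, 0.823, -0.0], [0.823, -0.568, -0.0], [-0.001, -0.0, -1.0]]
ft_force: [0.6, 0.1, -1.7]
grip_width: 0.0215
gripper_force: 49.2
time_s: 50.87
position: [0.5694, 0.1357, 0.0776]
tool_rot: [[0.568, 0.823, -0.0], [0.823, -0.568, -0.0], [-0.0, -0.0, -1.0]]
ft_force: [-0.3, 0.7, -2.3]
grip_width: 0.0217
gripper_force: 49.2
after turn: dx -0.00 dy -0.01 dz 0.81 cm turn 0.000 rad q [2.0, 34.0, 81.0, -0.0, 65.0, 36.0] t 50.8667 F [-0.3, 0.7, -2.3]
```

```bash
python3 -m crank '[1.8,0,0,0.3,0,1.8,0,0,0.3,0,1.8,0,0,0.2,0,1.8,0,0,0.05,0,1.8,0,0,0.05,0,1.8,0,0,0.05,0,1.8,0,0,0.05,0,1.8,0,0,0.05,0]'; python3 -m crank '[1.8,0,0,0.05,0,1.8,0,0,0.05,0,1.8,0,0,0.05,0,1.8,0,0,0.05,0,1.8,0,0,0.05,0,1.8,0,0,0.05,0,1.8,0,0,0,0,1.8,0,0,0,0]';python3 -m crank '[1.8,0,0,0.04,0,1.8,0,0,0.04,0,1.8,0,0,0.04,0,1.8,0,0,0.03,0,1.8,0,0,0,0,1.8,0,0,0,0,1.8,0,0,0,0,1.8,0,0,0,0]'; python3 -m crank '[1.8,0,0,-0.1,0,1.8,0,0,-0.2,0,1.8,0,0,-0.5,0,1.8,0,0,-0.7,0,1.8,0,0,0,0,1.8,-0.6,0.45,0,0,1.8,-1.2,0.9,0,0,1.8,-1.2,0.9,0,0]';python3 -m crank '[1.8,-0.9,0.66,0,0,1.8,-0.33,0.25,0,0,1.8,0,0,0,0,1.8,0,0,0,0,1.8,0,0,0,0,1.8,0,0,0,0,1.8,0,0,0,0,1.8,0,0,0,0]'; python3 d.py .5713 .083 .0695 -34.6
```

```text
time_s: 51.53
position: [0.5693, 0.1356, 0.0673]
tool_rot: [[0.568, 0.823, 0.0], [0.823, -0.568, 0.0], [0.0, 0.0, -1.0]]
ft_force: [-2.9, -0.5, 4.2]
grip_width: 0.0215
gripper_force: 50.0
time_s: 52.2
position: [0.5694, 0.1356, 0.064]
tool_rot: [[0.568, 0.823, -0.0], [0.823, -0.568, 0.0], [-0.0, -0.0, -1.0]]
ft_force: [-2.7, 0.4, 4.1]
grip_width: 0.0214
gripper_force: 50.1
time_s: 52.87
position: [0.5695, 0.1357, 0.0639]
tool_rot: [[0.568, 0.823, 0.001], [0.823, -0.568, 0.0], [0.001, 0.001, -1.0]]
ft_force: [-5.5, -0.1, 15.0]
grip_width: 0.0215
gripper_force: 51.5
time_s: 53.53
position: [0.5707, 0.0975, 0.0773]
tool_rot: [[0.567, 0.824, -0.0], [0.824, -0.567, -0.0], [-0.0, -0.0, -1.0]]
ft_force: [-0.6, 0.6, -1.7]
grip_width: 0.0218
gripper_force: 49.2
time_s: 54.2
position: [0.5713, 0.0832, 0.0776]
tool_rot: [[0.567, 0.823, 0.0], [0.823, -0.567, 0.0], [0.0, -0.0, -1.0]]
ft_force: [-0.1, -0.8, -2.2]
grip_width: 0.0219
gripper_force: 49.2
after turn: dx -0.02 dy 0.01 dz 0.81 cm turn 0.000 rad q [-3.0, 33.0, 83.0, 0.0, 64.0, 31.0] t 54.2 F [-0.1, -0.8, -2.2]
```

```bash
python3 -m crank '[1.8,0,0,0.3,0,1.8,0,0,0.3,0,1.8,0,0,0.2,0,1.8,0,0,0.05,0,1.8,0,0,0.05,0,1.8,0,0,0.05,0,1.8,0,0,0.05,0,1.8,0,0,0.05,0]'; python3 -m crank '[1.8,0,0,0.05,0,1.8,0,0,0.05,0,1.8,0,0,0.05,0,1.8,0,0,0.05,0,1.8,0,0,0.05,0,1.8,0,0,0.05,0,1.8,0,0,0,0,1.8,0,0,0,0]';python3 -m crank '[1.8,0,0,0.04,0,1.8,0,0,0.04,0,1.8,0,0,0.04,0,1.8,0,0,0.03,0,1.8,0,0,0,0,1.8,0,0,0,0,1.8,0,0,0,0,1.8,0,0,0,0]'; python3 -m crank '[1.8,0,0,-0.1,0,1.8,0,0,-0.2,0,1.8,0,0,-0.5,0,1.8,0,0,-0.7,0,1.8,0,0,0,0,1.8,-0.6,0.45,0,0,1.8,-0.7,0.53,0,0,1.8,-0.45,0.35,0,0]';python3 -m crank '[1.8,0,0,0,0,1.8,0,0,0,0,1.8,0,0,0,0,1.8,0,0,0,0,1.8,0,0,0,0,1.8,0,0,0,0,1.8,0,0,0,0,1.8,0,0,0,0]'; python3 d.py .5723 .061 .0695 -34.6
```

```text
time_s: 54.87
position: [0.5712, 0.0829, 0.0673]
tool_rot: [[0.568, 0.823, -0.0], [0.823, -0.568, 0.0], [0.0, -0.0, -1.0]]
ft_force: [-2.3, 0.8, 4.2]
grip_width: 0.0214
gripper_force: 50.0
time_s: 55.53
position: [0.5713, 0.0829, 0.064]
tool_rot: [[0.568, 0.823, -0.0], [0.823, -0.568, 0.0], [0.0, -0.0, -1.0]]
ft_force: [-2.5, 0.6, 3.6]
grip_width: 0.0214
gripper_force: 50.0
time_s: 56.2
position: [0.5715, 0.0829, 0.0639]
tool_rot: [[0.568, 0.823, 0.001], [0.823, -0.568, -0.0], [0.001, 0.001, -1.0]]
ft_force: [-6.5, 1.4, 15.7]
grip_width: 0.0215
gripper_force: 51.5
time_s: 56.87
position: [0.5723, 0.0596, 0.0773]
tool_rot: [[0.568, 0.823, -0.0], [0.823, -0.568, -0.0], [-0.0, -0.0, -1.0]]
ft_force: [-0.9, 0.1, -2.7]
grip_width: 0.0216
gripper_force: 49.2
time_s: 57.53
position: [0.5724, 0.061, 0.0776]
tool_rot: [[0.568, 0.823, 0.0], [0.823, -0.568, -0.0], [-0.0, 0.0, -1.0]]
ft_force: [0.8, -0.3, -1.3]
grip_width: 0.0215
gripper_force: 49.2
after turn: dx -0.00 dy -0.01 dz 0.81 cm turn 0.000 rad q [-6.0, 33.0, 83.0, -0.0, 64.0, 29.0] t 57.5333 F [0.8, -0.3, -1.3]
```

```bash
python3 -m crank '[1.8,0,0,0.3,0,1.8,0,0,0.3,0,1.8,0,0,0.2,0,1.8,0,0,0.05,0,1.8,0,0,0.05,0,1.8,0,0,0.05,0,1.8,0,0,0.05,0,1.8,0,0,0.05,0]'; python3 -m crank '[1.8,0,0,0.05,0,1.8,0,0,0.05,0,1.8,0,0,0.05,0,1.8,0,0,0.05,0,1.8,0,0,0.05,0,1.8,0,0,0.05,0,1.8,0,0,0,0,1.8,0,0,0,0]';python3 -m crank '[1.8,0,0,0.04,0,1.8,0,0,0.04,0,1.8,0,0,0.04,0,1.8,0,0,0.03,0,1.8,0,0,0,0,1.8,0,0,0,0,1.8,0,0,0,0,1.8,0,0,0,0]'; python3 -m crank '[1.8,0,0,-0.1,0,1.8,0,0,-0.2,0,1.8,0,0,-0.5,0,1.8,0,0,-1,0,1.8,0,0,-2,0,1.8,0,0,-2,0,1.8,0,0,-2,0,1.8,0,0,0,0]'; python3 d.py .4712 .4170 .14 -34.6
```

```text
time_s: 58.2
position: [0.5723, 0.0609, 0.0673]
tool_rot: [[0.568, 0.823, 0.0], [0.823, -0.568, 0.0], [0.0, 0.0, -1.0]]
ft_force: [-3.0, 0.5, 2.5]
grip_width: 0.0215
gripper_force: 50.0
time_s: 58.87
position: [0.5723, 0.0609, 0.064]
tool_rot: [[0.568, 0.823, -0.0], [0.823, -0.568, 0.0], [-0.0, -0.0, -1.0]]
ft_force: [-3.2, 1.5, 3.7]
grip_width: 0.0213
gripper_force: 50.1
time_s: 59.53
position: [0.5725, 0.0609, 0.0639]
tool_rot: [[0.568, 0.823, 0.001], [0.823, -0.568, -0.0], [0.0, 0.001, -1.0]]
ft_force: [-6.8, 0.5, 15.4]
grip_width: 0.0215
gripper_force: 51.5
time_s: 60.2
position: [0.5743, 0.0607, 0.1449]
tool_rot: [[0.568, 0.823, 0.008], [0.823, -0.568, -0.001], [0.004, 0.007, -1.0]]
ft_force: [0.5, -0.8, -1.4]
grip_width: 0.0212
gripper_force: 49.4
after turn: dx 23.48 dy -28.71 dz 0.49 cm turn -0.000 rad q [-6.0, 29.0, 78.0, -0.0, 73.0, 29.0] t 60.2 F [0.5, -0.8, -1.4]
```

```bash
python3 -m crank '[1.8,0.8,-1,0,0,1.8,1.4,-1.7,0,0,1.8,1.7,-2.1,0,0,1.8,1.7,-2.1,0,0,1.8,1.7,-2.1,0,0,1.8,1.7,-2.1,0,0,1.8,1.7,-2.1,0,0,1.8,1.7,-2.1,0,0]'; python3 -m crank '[1.8,1.7,-2.1,0,0,1.8,1.7,-2.1,0,0,1.8,1.7,-2.1,0,0,1.8,1.7,-2.1,0,0,1.8,1.7,-2.1,0,0,1.8,1.4,-1.7,0,0,1.8,0.9,-1.1,0,0,1.8,0.3,-0.2,0,0]'; python3 -m crank '[1.8,0,0,0,0,1.8,0,0,0,0,1.8,0,0,0,0,1.8,0,0,0,0,1.8,0,0,0,0,1.8,0,0,0,0,1.8,0,0,0,0,1.8,0,0,0,0]'; python3 d.py .4712 .4170 .08 -34.6;python3 - <<'E'
from h import *
P=snap()
for n,p in P.items():
  for z in(.019,.024): print(n,z,[b[:2] for b in blobs(p,(10,100,110),(28,255,255),np.array([.57,.147]),z,.12,3,200)])
E
```

```text
time_s: 60.87
position: [0.5154, 0.2515, 0.1392]
tool_rot: [[0.568, 0.823, -0.002], [0.823, -0.568, -0.0], [-0.002, -0.002, -1.0]]
ft_force: [0.7, 0.3, -1.7]
grip_width: 0.0218
gripper_force: 49.3
time_s: 61.53
position: [0.4671, 0.4198, 0.1393]
tool_rot: [[0.566, 0.825, -0.002], [0.825, -0.566, -0.001], [-0.002, -0.001, -1.0]]
ft_force: [-0.1, 0.5, -1.6]
grip_width: 0.0215
gripper_force: 49.3
time_s: 62.2
position: [0.4689, 0.4177, 0.1406]
tool_rot: [[0.568, 0.823, 0.0], [0.823, -0.568, 0.0], [0.0, 0.0, -1.0]]
ft_force: [-0.2, 0.1, -1.8]
grip_width: 0.0215
gripper_force: 49.3
after turn: dx 0.07 dy 0.23 dz 6.06 cm turn -0.000 rad q [31.0, 34.0, 69.0, -0.0, 77.0, 66.0] t 62.2 F [-0.2, 0.1, -1.8]
top 0.019 [([0.5655, 0.2337], 3), ([0.5663, 0.21], 4), ([0.5694, 0.1594], 3), ([0.5709, 0.1351], 5), ([0.5717, 0.0856], 4), ([0.5731, 0.0614], 4)]
top 0.024 [([0.5653, 0.2337], 3), ([0.5662, 0.2101], 4), ([0.5692, 0.1597], 3), ([0.5707, 0.1354], 5), ([0.5715, 0.0861], 4), ([0.5729, 0.062], 4)]
scene 0.019 [([0.5648, 0.2301], 11), ([0.5658, 0.2083], 10), ([0.568, 0.1558], 12), ([0.5691, 0.1348], 13), ([0.5713, 0.0816], 15), ([0.5723, 0.0596], 16)]
scene 0.024 [([0.5622, 0.2261], 11), ([0.5632, 0.2044], 10), ([0.5653, 0.1523], 12), ([0.5664, 0.1314], 13), ([0.5686, 0.0785], 15), ([0.5697, 0.0567], 16)]
```

All six button images moved consistently with being fully pressed. Lowering the punch into its rest.

```bash
python3 -m crank '[1.8,0.07,0.23,1,0,1.8,0,0,1.5,0,1.8,0,0,1.5,0,1.8,0,0,1.3,0,1.8,0,0,0.5,0,1.8,0,0,0,0,1.8,0,0,0,0,1.8,0,0,0,0]'; python3 d.py .4712 .4170 .0472 -34.6;  python3 -m crank '[1.8,0,0,0.5,0,1.8,0,0,0.5,0,1.8,0,0,0.5,0,1.8,0,0,0.5,0,1.8,0,0,0.5,0,1.8,0,0,0.3,0,1.8,0,0,0,0,1.8,0,0,0,0]'; python3 d.py .4712 .4170 .0472 -34.6
```

```text
time_s: 62.97
position: [0.4715, 0.4174, 0.0833]
tool_rot: [[0.568, 0.823, 0.001], [0.823, -0.568, 0.001], [0.001, 0.001, -1.0]]
ft_force: [-0.2, 1.4, -1.2]
grip_width: 0.0214
gripper_force: 49.3
after turn: dx -0.04 dy -0.00 dz 3.61 cm turn -0.000 rad q [31.0, 37.0, 73.0, 0.0, 70.0, 65.0] t 62.9667 F [-0.2, 1.4, -1.2]
time_s: 63.63
position: [0.4711, 0.4171, 0.0544]
tool_rot: [[0.568, 0.823, -0.0], [0.823, -0.568, -0.0], [-0.0, -0.0, -1.0]]
ft_force: [-0.8, 0.5, -2.3]
grip_width: 0.0218
gripper_force: 49.3
after turn: dx -0.01 dy 0.01 dz 0.72 cm turn -0.000 rad q [31.0, 39.0, 75.0, 0.0, 66.0, 65.0] t 63.6333 F [-0.8, 0.5, -2.3]
```

```bash
python3 -m crank '[1.8,0,0,0.3,0,1.8,0,0,0.2,0,1.8,0,0,0.1,0,1.8,0,0,0.1,0,1.8,0,0,0.05,0,1.8,0,0,0,0,1.8,0,0,0,0,1.8,0,0,0,0]'; python3 -m crank '[3.6,0,0,0,0,3.6,0,0,0,0,3.6,0,0,0,0,3.6,0,0,0,0,3.6,0,0,-0.5,0,3.6,0,0,-1.5,0,3.6,0,0,-2,0,3.6,0,0,-2,0]' 20; python3 -m crank '[3.6,0,0,-2,0,3.6,0,0,-1.5,0,3.6,0,0,0,-0.12,3.6,0,0,0,-0.12,3.6,0,0,0,-0.12,3.6,0,0,0,-0.12,3.6,0,0,0,-0.12,3.6,0,0,0,-0.12]';python3 -m crank '[3.6,0,0,0,-0.12,3.6,0,0,0,-0.12,3.6,0,0,0,-0.06,3.6,0,0,0,0,3.6,0,0,0,0,3.6,0,0,0,0,3.6,0,0,0,0,3.6,0,0,0,0]'; python3 d.py .597 .2955 .145 23.8
```

```text
time_s: 64.3
position: [0.4711, 0.4171, 0.0471]
tool_rot: [[0.568, 0.823, 0.0], [0.823, -0.568, 0.0], [0.0, 0.0, -1.0]]
ft_force: [-0.4, 0.2, -1.5]
grip_width: 0.0213
gripper_force: 49.5
time_s: 64.97
position: [0.4709, 0.417, 0.1079]
tool_rot: [[0.568, 0.823, -0.001], [0.823, -0.568, -0.0], [-0.001, -0.0, -1.0]]
ft_force: [0.0, 0.2, -0.4]
grip_width: 0.0357
gripper_force: 0.0
time_s: 65.63
position: [0.4711, 0.4171, 0.1426]
tool_rot: [[-0.122, 0.993, 0.0], [0.993, 0.122, 0.0], [0.0, 0.0, -1.0]]
ft_force: [-0.5, -0.1, 0.4]
grip_width: 0.0361
gripper_force: 0.0
time_s: 66.3
position: [0.4711, 0.4171, 0.1421]
tool_rot: [[-0.403, 0.915, 0.0], [0.915, 0.403, 0.0], [0.0, 0.0, -1.0]]
ft_force: [-0.3, 0.7, 0.0]
grip_width: 0.036
gripper_force: 0.0
after turn: dx -16.21 dy 6.61 dz -0.29 cm turn -0.000 rad q [31.0, 34.0, 69.0, 0.0, 77.0, 7.0] t 66.3 F [-0.3, 0.7, 0.0]
```

```bash
python3 -m crank '[3.6,-1,0.4,-0.3,0,3.6,-2,0.8,0,0,3.6,-2.6,1.1,0,0,3.6,-2.6,1.1,0,0,3.6,-2.6,1.1,0,0,3.6,-2.6,1.1,0,0,3.6,-1.9,0.7,0,0,3.6,-0.9,0.4,0,0]'; python3 -m crank '[3.6,0,0,0,0,3.6,0,0,0,0,3.6,0,0,0,0,3.6,0,0,0,0,3.6,0,0,0,0,3.6,0,0,0,0,3.6,0,0,0,0,3.6,0,0,0,0]'; python3 d.py .598 .295 .065 23.8;python3 - <<'E'
from h import *
p=optics.get_image("scene");cv2.imwrite("pics/g10.png",cv2.resize(p["color"][180:300,170:330,::-1],(800,600),interpolation=cv2.INTER_CUBIC))
E
```

```text
time_s: 66.97
position: [0.6, 0.2932, 0.1451]
tool_rot: [[-0.401, 0.916, 0.001], [0.916, 0.401, -0.0], [-0.001, 0.0, -1.0]]
ft_force: [-0.0, 1.4, -0.4]
grip_width: 0.0362
gripper_force: 0.0
time_s: 67.63
position: [0.5977, 0.2963, 0.1451]
tool_rot: [[-0.404, 0.915, 0.0], [0.915, 0.404, 0.0], [-0.0, 0.0, -1.0]]
ft_force: [0.0, -0.5, -0.5]
grip_width: 0.0361
gripper_force: 0.0
after turn: dx -0.13 dy -0.02 dz 8.01 cm turn 0.001 rad q [16.0, 37.0, 61.0, -0.0, 81.0, -8.0] t 67.6333 F [0.0, -0.5, -0.5]
```

View pics/g10.png

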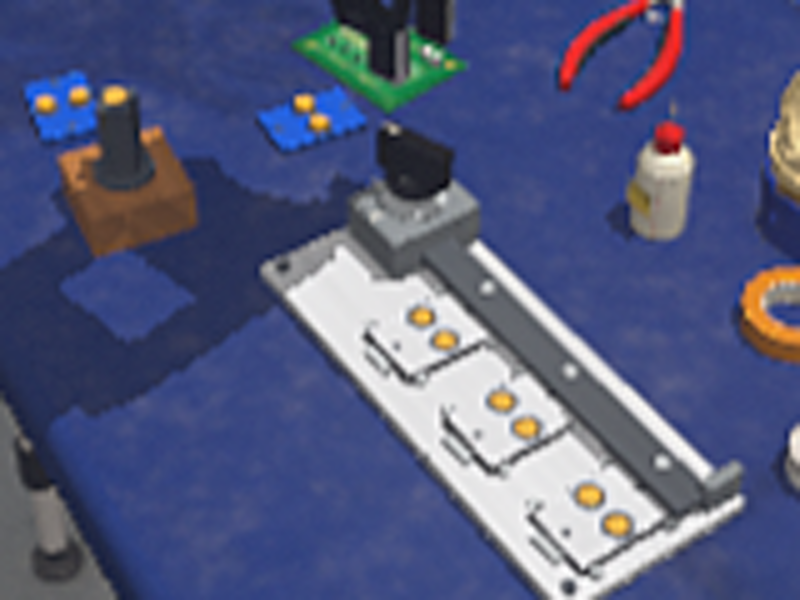

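The punch stands in its block, all six buttons are flat, and the plates are still clamped. Now I turn the knob back.

```bash
python3 -m crank '[3.6,-0.1,0,1.5,0,3.6,0,0,2,0,3.6,0,0,2,0,3.6,0,0,1.5,0,3.6,0,0,0.8,0,3.6,0,0,0.2,0,3.6,0,0,0,0,3.6,0,0,0,0]' 20; python3 -m crank '[1,0,0,0,0,1,0,0,0,0,1,0,0,0,0,1,0,0,0,0,1,0,0,0,0,1,0,0,0,0,1,0,0,0,0,1,0,0,0,0]' 30;python3 -m crank '[1,0,0,0,-0.08,1,0,0,0,-0.1,1,0,0,0,-0.1,1,0,0,0,-0.1,1,0,0,0,-0.1,1,0,0,0,-0.1,1,0,0,0,-0.1,1,0,0,0,-0.1]'; python3 -m crank '[1,0,0,0,-0.1,1,0,0,0,-0.1,1,0,0,0,-0.1,1,0,0,0,-0.1,1,0,0,0,-0.04,1,0,0,0,0,1,0,0,0,0,1,0,0,0,0]'
```

```text
time_s: 68.35
position: [0.5987, 0.2953, 0.0661]
tool_rot: [[-0.404, 0.915, 0.002], [0.915, 0.404, 0.0], [-0.0, 0.002, -1.0]]
ft_force: [0.7, -0.7, -0.1]
grip_width: 0.0363
gripper_force: 0.0
time_s: 69.02
position: [0.5983, 0.2951, 0.0662]
tool_rot: [[-0.404, 0.915, 0.001], [0.915, 0.404, 0.0], [-0.0, 0.001, -1.0]]
ft_force: [-4.3, -1.7, 5.3]
grip_width: 0.0135
gripper_force: 32.5
time_s: 69.68
position: [0.5975, 0.2944, 0.0662]
tool_rot: [[-0.932, 0.362, -0.001], [0.362, 0.932, -0.001], [0.001, -0.002, -1.0]]
ft_force: [-7.3, -5.5, 7.7]
grip_width: 0.0135
gripper_force: 32.9
time_s: 70.35
position: [0.5974, 0.2938, 0.0662]
tool_rot: [[-0.998, -0.064, -0.002], [-0.064, 0.998, -0.002], [0.002, -0.002, -1.0]]
ft_force: [-8.1, -8.2, 8.8]
grip_width: 0.0135
gripper_force: 33.7
```

```bash
python3 -m crank '[3.5,0,0,0,0,3.5,0,0,0,0,3.5,0,0,0,0,3.5,0,0,0,0,3.5,0,0,-0.5,0,3.5,0,0,-1.5,0,3.5,0,0,-2,0,3.5,0,0,-2,0]' 20; python3 -m crank '[3.5,0,0,-2,0,3.5,0,0,-2,0,3.5,1.5,0,-1,0,3.5,3,0,0,0,3.5,3,0,0,0,3.5,3,0,0,0,3.5,3,0,0,0,3.5,0,0,0,0]'
python3 - <<'E'
from h import *
P=snap();s=P["scene"];t=P["top"]
print(blobs(s,(10,100,110),(28,255,255),np.array([.57,.147]),.019,.12,3,200))
print("white",blobs(s,(0,0,150),(179,60,255),np.array([.56,.16]),.012,.1,300,4000))
# bar: grey profile along nest x at pocket gaps, height 28 mm
M=np.array([.5690,.1469]);a=np.radians(2.75);R=np.array([[np.cos(a),-np.sin(a)],[np.sin(a),np.cos(a)]])
for y in(.0375,-.0375):
    X=np.array([[*(M+R@[x/1000,y]),.02] for x in range(10,76,4)])
    uv=proj(s,X).round().astype(int);print([int(s["color"][v,u].mean()) for u,v in uv])
for q in("punch","knob_grip","plate_a"): print(q,[(np.round(np.array(d["at"])*[512,384],1).tolist(),round(d["score"],2)) for d in spotter.look_for(s,q)][:6])
E
```

```text
time_s: 71.02
position: [0.5981, 0.2952, 0.1257]
tool_rot: [[-0.998, -0.065, -0.001], [-0.065, 0.998, -0.0], [0.001, -0.0, -1.0]]
ft_force: [0.0, 0.7, 0.4]
grip_width: 0.0351
gripper_force: 0.0
time_s: 71.68
position: [0.4588, 0.2863, 0.1757]
tool_rot: [[-0.998, -0.067, -0.002], [-0.067, 0.998, -0.0], [0.003, -0.0, -1.0]]
ft_force: [1.0, 1.3, 0.4]
grip_width: 0.0349
gripper_force: 0.0
[([0.5648, 0.2301], 11, 150.3, [254.0, 243.0]), ([0.5658, 0.2083], 10, 174.8, [258.5, 247.8]), ([0.568, 0.1558], 12, 131.5, [269.8, 259.9]), ([0.5691, 0.1348], 13, 153.3, [274.7, 265.0]), ([0.5713, 0.0816], 15, 63.4, [287.4, 278.6]), ([0.5723, 0.0596], 16, -170.0, [293.0, 284.5])]
white [([0.5616, 0.1543], 2390, 96.5, [268.1, 263.0])]
[229, 229, 227, 226, 226, 231, 208, 146, 92, 72, 103, 101, 103, 103, 104, 94, 95]
[227, 227, 232, 229, 227, 236, 155, 153, 140, 90, 100, 98, 99, 99, 100, 93, 92]
punch [([192.5, 208.2], 0.75), ([269.8, 254.2], 0.61)]
knob_grip [([248.9, 211.2], 0.7), ([196.6, 220.1], 0.24)]
plate_a [([270.8, 266.2], 0.84), ([257.2, 242.6], 0.8), ([233.1, 200.7], 0.66), ([182.4, 199.8], 0.63), ([191.9, 208.8], 0.57), ([247.6, 215.6], 0.26)]
```

```bash
python3 -m crank '[3.5,0,0,0,0,3.5,0,0,0,0,3.5,0,0,0,0,3.5,0,0,0,0,3.5,0,0,0,0,3.5,0,0,0,0,3.5,0,0,0,0,3.5,0,0,0,0]'; python3 -c "
from rig import env
print(env.close_job())"
```

```text
time_s: 72.6
position: [0.4635, 0.2863, 0.1751]
tool_rot: [[-0.998, -0.065, -0.0], [-0.065, 0.998, -0.0], [0.0, -0.0, -1.0]]
ft_force: [0.1, -1.4, 0.1]
grip_width: 0.0351
gripper_force: 0.0
the job is handed in; nothing more can be done
None
```

I handed the job in at 72.6 s: all three plates lie in their own pockets with all six buttons pressed home, the punch is back in its rest block, and the knob is turned back with the bar open; the hand-in returned no verdict.

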